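# Seat the flanged bush and hold the pivot pin over it

## Task

Lower the white flanged bush, not dropping it, into the round pocket of the aluminium casting with its narrow collar up, until its flange sits flat on the boss, and let go of it. Then lift the black hex-headed pin out of its wooden stand, carry it nose down over the casting without knocking it against the casting or the bush, and finish with the pin hovering upright and still over the bush, lined up with its bore, the nose about a centimetre above the bush and touching nothing: the program ends while the gripper is still holding the pin there. Leave the spanner, ball joint and wheel hub where they are.

Things in the scene. Friction and masses are not known exactly. Their poses are not given: they have to be found in the camera images.
- casting: Fixed cast-aluminium crossmember, 180 (x) x 270 (y) mm, origin at centre of underside, z up, yaw varies. Side rails 14 mm thick, 100 mm high along x at y = +-125 mm; other ribs up to 45 mm high. A black 28 mm tube lies along y at x = -72 mm, top 92 mm up, reaching y = +-142 mm. At the centre a round boss, 72 mm diameter, 45 mm high
- pocket (a point): Centre of the mouth of the round pocket in the boss's top, 45 mm above the bench, axes as the casting's. The pocket is a blind bore of 44 mm diameter, 20 mm deep
- bush: Loose white flanged bush, 50 mm tall, 80 g. Origin: centre of the sleeve's lower end. Along its z: sleeve 40 mm diameter from 0 to 16 mm, flange 58 mm from 16 to 22, narrow collar 34 mm from 22 to 50 (grasp here); 26 mm bore right through. Starts leaning in the blue rack, collar end up, z tilted 25 degrees from vertical to the rack's -x. Seated, its origin is 16 mm below the pocket's mouth
- bush_top (a point): Centre of the bush's collar end face, 50 mm along its z from its origin; bush axes. 79 mm above the bench when the bush is seated
- rack: Fixed blue plastic rack, base 100 x 100 x 14 mm, origin at centre of underside, z up, yaw varies. On it a short tube, 64 mm outer diameter, axis tilted 25 degrees from vertical to its -x, rim centre 55 mm above the bench; the bush's sleeve stands in it, flange on the rim. Rack and stand may change sides
- stand: Fixed wooden block, 80 x 80 x 60 mm high, origin at the centre of its underside, with an upright blind hole of 19.5 mm diameter, 50 mm deep, in the middle of its top; the pin stands in it
- pin: Loose black steel pivot pin, 100 mm tall, about 240 g, standing upright nose down in the stand's hole (nose 10 mm above the bench). Origin: centre of the nose's end face, z towards the head. Nose tapers from 10 to 18 mm diameter over 10 mm, shank 18 mm diameter up to 80 mm, hexagonal head from 80 to 100 mm, 32 mm across flats; the flats face its x axis and every 60 degrees from it
- pin_head (a point): Middle of the pin's hexagonal head, 90 mm along its z from the nose; pin axes
- spanner: Loose steel open-ended spanner, about 170 mm long, lying on the bench between robot and casting; bystander
- ball_joint: Loose black ball joint, 48 mm diameter, 62 mm tall, standing between robot and casting; bystander
- hub: Loose black wheel hub with five studs, 104 mm diameter, 50 mm tall, on the bench beside the casting, on the +y side; bystander
Mind the look-alikes: they are no part of the job. Of the things like the bush, leave any that is green, red or yellow; of the rest the larger one is meant.

How it is judged:
On the way, in this order (a step that is already met when the one before it is completed fails the run):
1. the bush sits in the pocket, collar up, flange flat on the boss, and is let go (horizontal distance between bush and pocket below 0.005 m and z of bush in the frame of pocket below -0.0135 m and angle between bush's own z axis and vertical below 0.06 rad and contact force between the fingers and bush below 0.1 N), for 0.2 s.
2. the pin is out of its stand, in the gripper (z of pin in the frame of stand above 0.062 m and contact force between the fingers and pin above 1 N), for 0.1 s.
At the end, for the whole second after the job is handed in: Bush let go in the pocket: within 5 mm of centre, collar up within 3.4 degrees, flange within 2.5 mm of the boss. The gripper holds the pin still, nose down within 4.6 degrees, 5 mm of the bush axis and 3 to 20 mm above its top, touching neither bush nor casting (all of step 1 and horizontal distance between pin and bush_top below 0.005 m and z of pin in the frame of bush_top between 0.003 and 0.02 m and angle between pin's own z axis and vertical below 0.08 rad and linear speed of pin below 0.01 m/s and contact force between the fingers and pin above 1 N and contact force between pin and bush below 0.05 N and contact force between pin and casting below 0.05 N); the arm keeps its last pose, push and grip.
It fails at once if the bush is dropped (falls free by more than about a centimetre) (linear speed of bush above 0.5 m/s and contact force between the fingers and bush below 0.05 N).
It fails at once if the pin is knocked against the casting (contact force between pin and casting above 2 N).
It fails at once if the pin is knocked against the bush (contact force between pin and bush above 2 N).
It fails at once if the spanner, ball joint or hub is moved by more than 15 mm (distance of any of spanner, ball_joint, hub from where it was at the start of the episode above 0.015 m).
It also fails if it takes over 61 s, if anything falls off the work surface, if the arm or the gripper's body presses on something with over 40 N, if the wrist force passes 120 N, or if a joint passes its speed limit or range.

## Robot

A 6-joint arm with a two-finger parallel gripper is mounted at the origin on the work surface. World frame = base frame: x ahead of the robot, y to its left, z up, the work surface at z = 0. Lengths are in m, angles in rad, forces in N, time in s.
With the tool pointing down it reaches from about 0.35 to 0.975 m from the base axis. Payload 4.9 kg.
Tool frame: the origin (TCP) lies at the very end of the fingers, on their centre line; the grasp point (between the pads) lies 19 mm behind it; x points along the fingers, y is the direction in which the jaws open and shut, and the axes are right-handed (so a half turn about x gives the same grasp; the last joint's range is limited). The gripper opens to 85 mm and grips with 20 to 120 N. Pads are 22 mm wide; open, the fingers measure 114 mm over their backs; the gripper's body (76 mm by 85 mm) begins 54 mm behind the grasp point. The pads swing forward as they close: fully open they stand 13 mm farther back than shut.
Start: joints at [-1.335, 0.053, 1.613, -0, 1.476, -0.119], TCP at [0.217, -0.586, 0.231] pointing down, gripper open.
Joint ranges: [-3.01, 3.01], [-1.01, 2.22], [0.06, 2.58], [-1.02, 4.17], [0.09, 2.62], [-3.14, 3.14]. Speed limits (rad/s): [2.57, 2.57, 3.14, 3.14, 3.14, 3.14].

## Interface

Orientations are given as a rotation vector (axis times angle).
In Python, from station import ctrl, get_image, calibration, finish_job, search_frame, cut_out, mark_of gives the robot as it stands. The module is installed in compiled form; this text tells all that it offers.
- The arm moves only by the tool arm_command, never from a script. Its argument "plan" is a list that holds one entry, the list of rows, each a list of 7 numbers: the shift along the tool's x, y, z in m, then the turn, a rotation vector about the tool's x, y, z in degrees, then the finger opening in m, from 0 to 0.0854. A call has 1 to 20 rows; each row shifts and turns the pose as measured when the row begins, along the tool's axes as they then stand; what a row does not reach is not made up. A row lasts 1/12 s, in which the tool goes at most 41.7 mm and 7.16 degrees, less where a joint would pass 70% of its speed; a pose out of reach is approached as far as the arm can. A call with a gripper value outside its range is refused whole. The fingers move at their own pace and stop on an object; "squeeze" is the grip in N (left out, the last holds). Time passes only in rows, so rows that do not move let the fingers close. It gives the time, the measured TCP pose, the force and the opening at its end, in the units of the state.
- ctrl.get_obs(): the state, without advancing time (a new reading comes with each control period).
- get_image(name): name is "scene" or "side" or "wrist"; returns the picture (480x640x3 uint8, red, green, blue); there is no depth.
- calibration(name): a dict with "fx", "fy", "cx", "cy" (pixels), "cam_to_world" (4x4, takes a point from camera to world coordinates); the wrist camera has in their place "hand_eye" (4x4, takes a point from camera to tool coordinates, whose origin is the TCP and whose axes are the tool frame's). Camera axes: x right, y down, z forward; pixel columns grow to the right and rows downward; lengths in m; the calibration is good to about 2 mm. The wrist camera is an equidistant fisheye: a pixel r from the principal point sees the ray r / f radians off the axis. A picture is of the moment at which its call begins: read the wrist's pose just before it. calibration takes no time and is no camera call.
- finish_job(): hands the job in, once; it reports no verdict.
Trained networks look in the newest picture that a camera, given by its name, has taken for a name from the list of things; names that differ only in an ending like _2 or _b are one class to them, and where a whole thing is asked for, a point or a joint stands for the part that bears it (a point fixed in the world has none). Each returns a list of dicts, best first, with "conf" (0 to 1); they miss things now and then, are a little off and sometimes report something else, mostly with a low value. They report only what shows in the picture. A call takes as long as a camera call. They do not tell look-alikes from the thing itself.
- search_frame(camera, thing): "at" ([x, y, z] in m, in the coordinates of the camera as it stood for that picture, good to about 4 mm: the middle of the surface that is visible of it).
- cut_out(camera, thing): "mask" (480x640 bool, what is visible of it).
- mark_of(camera, thing): "at" ([x, y, z] in m, in the coordinates of the camera as it stood for that picture, good to about 4 mm: a listed point, or the origin of a listed thing).
The state is a dict: "t": time; "q": joint angles; "dq": joint speeds; "effort": joint torques, N m; "tool_pos": TCP position; "tool_rot": TCP orientation; "contact_force": force on the tool from outside, world axes, zero at the start; "wrist_torque": the same for the moment, N m; "opening": finger opening in m.
Only numpy, scipy, OpenCV 4.12 (cv2) and the standard library are available. Lean on these libraries where they do the work, as an engineer would, in place of code of your own. Each camera call takes 0.05 s, during which the arm holds its last target. There are 200 camera calls.

## Working session

There is one attempt and no reset: what is moved stays moved. The work goes in short steps, Python scripts to look and compute and a tool call to move; the robot and the scene stay as the last step left them, time stands still between calls to the robot, and variables do not carry over. Pictures are saved under pics/ and viewed, about 8 in all and at most 12, crops included, and the job is handed in when it is done.

Besides the shell and the picture viewer there is one more tool, called after ">>>" in YAML: its name, and indented under it one key for each argument. arm_command: Moves the arm, as the interface text tells. Its arguments: {"type":"object","properties":{"plan":{"type":"array","items":{"type":"array","items":{"type":"array","items":{"type":"number"}}}},"squeeze":{"type":"number"}},"required":["plan"]}

```bash
mkdir -p pics; cat > h.py <<'E'
import numpy as np, cv2
from scipy.spatial.transform import Rotation as R
from station import ctrl, get_image, calibration, finish_job, search_frame, cut_out, mark_of
np.set_printoptions(precision=4, suppress=True)
def tool():
    o=ctrl.get_obs(); T=np.eye(4); T[:3,:3]=R.from_rotvec(o["tool_rot"]).as_matrix(); T[:3,3]=o["tool_pos"]; return T
def cam(n):
    c=calibration(n)
    return tool()@np.array(c["hand_eye"]) if n=="wrist" else np.array(c["cam_to_world"])
def w(T,p): return T[:3,:3]@np.array(p)+T[:3,3]
def pic(n,f):
    T=cam(n); im=get_image(n); cv2.imwrite(f"pics/{f}.png",im[:,:,::-1]); return T,im
def proj(n,p,T):
    c=calibration(n); q=np.linalg.inv(T)@np.append(p,1); return c["fx"]*q[0]/q[2]+c["cx"], c["fy"]*q[1]/q[2]+c["cy"]
E
python3 - <<'E'
from h import *
ims=[]
for n in ["scene","side"]:
    T,im=pic(n,n+"0"); print(n,T,{k:v for k,v in calibration(n).items() if k!="cam_to_world"})
    for t in ["casting","pocket","bush","bush_top","rack","stand","pin","pin_head","spanner","ball_joint","hub"]:
        for d in mark_of(n,t)[:3]:
            p=w(T,d["at"]); print(t,round(d["conf"],2),p,np.round(proj(n,p,T)))
print(ctrl.get_obs()["t"], tool(), calibration("wrist"))
E
```

```text
scene [[ 0.4133  0.6582 -0.6293  1.0874]
 [ 0.9104 -0.2838  0.301  -0.2446]
 [ 0.0195 -0.6973 -0.7165  0.7594]
 [ 0.      0.      0.      1.    ]] {'fx': 443.1103604586734, 'fy': 443.1103604586734, 'cx': 320.65824178882025, 'cy': 240.4007954303289}
casting 0.81 [0.5961 0.0052 0.0005] [325. 305.]
casting 0.2 [0.3801 0.0654 0.0053] [310. 229.]
pocket 0.58 [0.5962 0.0012 0.0438] [324. 293.]
bush 0.96 [0.4589 0.4056 0.0475] [449. 199.]
bush 0.89 [0.3657 0.4123 0.0518] [430. 176.]
bush 0.85 [0.4791 0.2712 0.0413] [407. 221.]
bush_top 0.68 [0.4546 0.2776 0.0845] [406. 200.]
bush_top 0.67 [ 0.365   0.4132 -0.0014] [426. 192.]
bush_top 0.61 [0.4542 0.4044 0.0011] [443. 212.]
rack 0.63 [ 0.4727  0.2724 -0.0019] [403. 232.]
stand 0.64 [ 0.4825 -0.2831  0.0046] [175. 308.]
pin 0.82 [ 0.483  -0.2804  0.0101] [175. 306.]
pin_head 0.66 [ 0.484  -0.2796  0.1036] [165. 277.]
spanner 0.68 [0.3791 0.064  0.0038] [310. 229.]
ball_joint 0.88 [ 0.3781 -0.0946 -0.0052] [248. 251.]
hub 0.81 [ 0.6968  0.2898 -0.0015] [465. 297.]
side [[-0.9381 -0.2372  0.2525  0.2083]
 [-0.3459  0.6816 -0.6448  0.7389]
 [-0
[... 695 characters left out ...]
. 146.]
pin_head 0.52 [ 0.6977  0.2854 -0.0002] [179. 326.]
spanner 0.6 [ 0.3763  0.061  -0.0025] [364. 286.]
ball_joint 0.88 [ 0.3727 -0.102  -0.0012] [385. 235.]
hub 0.58 [ 0.6952  0.285  -0.0018] [181. 327.]
hub 0.48 [ 0.3761  0.0625 -0.0018] [363. 286.]
1.2 [[-0.      0.3474 -0.9377  0.2171]
 [-0.     -0.9377 -0.3474 -0.5861]
 [-1.      0.      0.      0.2313]
 [ 0.      0.      0.      1.    ]] {'fx': 371.64829954431775, 'fy': 371.64829954431775, 'cx': 319.36666295964113, 'cy': 239.3124494355852, 'hand_eye': array([[-0.0007, -0.2945,  0.9556, -0.1432],
       [ 1.    ,  0.0003,  0.0008,  0.0005],
       [-0.0005,  0.9556,  0.2945, -0.0754],
       [ 0.    ,  0.    ,  0.    ,  1.    ]])}
```

View pics/scene0.png

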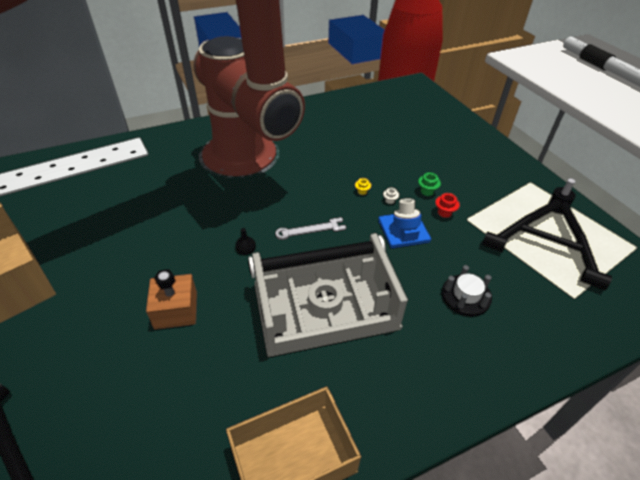

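View pics/side0.png

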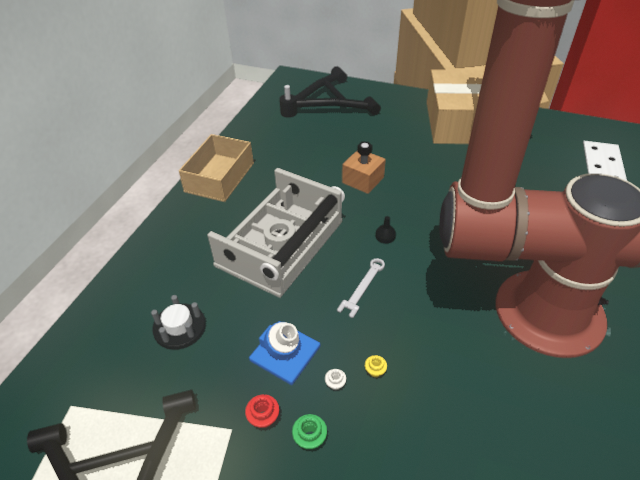

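>>> arm_command:
  plan:
    - [[-0.033,0,0,0,0,0,0.0854],[-0.033,0,0,0,0,0,0.0854],[-0.033,0,0,0,0,0,0.0854],[0,-0.02,-0.028,0,0,0,0.0854],[0,-0.02,-0.028,0,0,0,0.0854],[0,-0.02,-0.028,0,0,0,0.0854],[0,-0.02,-0.028,0,0,0,0.0854],[0,-0.02,-0.028,0,0,0,0.0854],[0,-0.02,-0.028,0,0,0,0.0854],[0,-0.02,-0.028,0,0,0,0.0854],[0,-0.02,-0.028,0,0,0,0.0854],[0,-0.02,-0.028,0,0,0,0.0854],[0,-0.02,-0.028,0,0,0,0.0854],[0,-0.02,-0.028,0,0,0,0.0854],[0,-0.02,-0.028,0,0,0,0.0854],[0,0,0,0,0,0,0.0854]]

```text
t: 2.53
tool_pos: [0.4576, -0.2306, 0.3365]
tool_rot: [2.038, 0.355, -2.026]
contact_force: [0.4, -0.6, -0.1]
opening: 0.086
```

>>> arm_command:
  plan:
    - [[0,0,0,-7,0,0,0.0854],[0,0,0,-7,0,0,0.0854],[0,0,0,-7,0,0,0.0854],[0,0,0,-7,0,0,0.0854],[0,0,0,-7,0,0,0.0854],[0,0,0,-7,0,0,0.0854],[0,0,0,-7,0,0,0.0854],[0,0,0,-7,0,0,0.0854],[0,0,0,-7,0,0,0.0854],[0,0,0,-7,0,0,0.0854],[0,0,0,-7,0,0,0.0854],[0,0,0,-7,0,0,0.0854],[0,0,0,-7,0,0,0.0854],[0,0,0,-7,0,0,0.0854],[0,0,0,-7,0,0,0.0854],[0,0,0,-7,0,0,0.0854],[0,0,0,-7,0,0,0.0854],[0,0,0,-7,0,0,0.0854],[0,0,0,-7,0,0,0.0854],[0,0,0,-7,0,0,0.0854]]

```text
t: 4.2
tool_pos: [0.4537, -0.2361, 0.3377]
tool_rot: [0.227, 1.553, -0.236]
contact_force: [0.1, 0.5, 0.1]
opening: 0.0857
```

```bash
python3 - <<'E'
from h import *
print(tool(),ctrl.get_obs()["q"],ctrl.get_obs()["t"])
c=calibration("wrist");T,im=pic("wrist","w_pin")
for t in ["pin_head","pin","stand","pocket","casting"]:
    for d in mark_of("wrist",t)[:2]: print(t,round(d["conf"],2),w(T,d["at"]))
E
```

```text
[[ 0.0043  0.2907  0.9568  0.4537]
 [-0.006   0.9568 -0.2907 -0.2361]
 [-1.     -0.0045  0.0059  0.3377]
 [ 0.      0.      0.      1.    ]] [-0.6241 -0.2666  1.7339 -0.0024  1.6673 -1.9002] 4.2
pin_head 0.58 [ 0.4816 -0.283   0.1006]
pin_head 0.24 [ 0.3763  0.0635 -0.0053]
pin 0.78 [ 0.4866 -0.2819  0.0135]
pin 0.68 [ 0.4807 -0.2826  0.0975]
stand 0.79 [ 0.4855 -0.2798 -0.0042]
stand 0.53 [ 0.5971  0.0057 -0.0022]
pocket 0.82 [0.5941 0.0026 0.0454]
casting 0.6 [0.5949 0.0062 0.001 ]
```

>>> arm_command:
  plan:
    - [[0,0.0322,-0.0135,0,0,0,0.0854],[0,0.0322,-0.0135,0,0,0,0.0854],[0,0.0322,-0.0135,0,0,0,0.0854],[0,0.0322,-0.0135,0,0,0,0.0854],[0,0.0322,-0.0135,0,0,0,0.0854],[0,0.0322,-0.0135,0,0,0,0.0854],[0,0.0322,-0.0135,0,0,0,0.0854],[0,0.0322,-0.0135,0,0,0,0.0854],[0,0.0322,-0.0135,0,0,0,0.0854],[0,0.0322,-0.0135,0,0,0,0.0854],[0,0.0322,-0.0135,0,0,0,0.0854],[0,0.0322,-0.0135,0,0,0,0.0854],[0,0.0322,-0.0135,0,0,0,0.0854],[0,0.0322,-0.0135,0,0,0,0.0854],[0,0.0322,-0.0135,0,0,0,0.0854],[0.018,0,0,0,-6.25,0,0.0854],[0.018,0,0,0,-6.25,0,0.0854],[0.018,0,0,0,-6.25,0,0.0854],[0.018,0,0,0,-6.25,0,0.0854],[0,0,0,0,0,0,0.0854]]

```text
t: 6.17
tool_pos: [0.4231, 0.3071, 0.2616]
tool_rot: [0.19, 1.093, -0.302]
contact_force: [-0.9, -0.2, -1.8]
opening: 0.0853
```

```bash
python3 - <<'E'
from h import *
print(tool(),ctrl.get_obs()["q"],ctrl.get_obs()["t"])
T,im=pic("wrist","w_bush")
for t in ["bush_top","bush","rack","pocket"]:
    for d in mark_of("wrist",t)[:3]: print(t,round(d["conf"],2),w(T,d["at"]))
for n in ["scene","side"]:
    T=cam(n); get_image(n)
    for t in ["bush_top","bush","rack","pocket"]:
        for d in mark_of(n,t)[:4]: print(n,t,round(d["conf"],2),w(T,d["at"]))
E
```

```text
[[ 0.4245  0.3323  0.8423  0.4231]
 [-0.1468  0.9432 -0.2981  0.3071]
 [-0.8935  0.0029  0.4491  0.2616]
 [ 0.      0.      0.      1.    ]] [ 0.691  -0.3538  1.9756 -0.411   1.2883 -0.4708] 6.1667
bush_top 0.95 [0.4537 0.4056 0.0006]
bush_top 0.89 [0.4556 0.2761 0.0897]
bush_top 0.85 [ 0.3572  0.2983 -0.0007]
bush 0.96 [0.4562 0.4033 0.0536]
bush 0.9 [0.3641 0.2999 0.0349]
bush 0.85 [0.4774 0.2686 0.0415]
rack 0.78 [0.4696 0.2738 0.0021]
pocket 0.57 [0.5981 0.0055 0.048 ]
scene bush_top 0.85 [0.3672 0.4127 0.0007]
scene bush_top 0.71 [0.4534 0.4054 0.003 ]
scene bush_top 0.56 [0.2952 0.2536 0.0022]
scene bush 0.83 [0.4545 0.4069 0.0476]
scene bush 0.79 [0.3638 0.4158 0.0516]
scene bush 0.69 [0.4783 0.2728 0.0438]
scene bush 0.66 [0.2941 0.2524 0.0349]
scene rack 0.6 [0.471  0.2704 0.003 ]
scene pocket 0.74 [0.4548 0.2777 0.0852]
scene pocket 0.59 [0.5966 0.0036 0.0402]
side bush_top 0.93 [ 0.452   0.3994 -0.0001]
side bush_top 0.89 [0.4538 0.2754 0.0857]
side bush_top 0.84 [0.3643 0.4113 0.0007]
side bush_top 0.8 [ 0.3546  0.3014 -0.0027]
side bush 0.9 [0.4766 0.2672 0.0422]
side bush 0.76 [0.2911 0.2535 0.0399]
side bush 0.64 [0.3664 0.4109 0.0498]
side bush 0.63 [0.4568 0.4094 0.0484]
side rack 0.68 [ 0.4665  0.2731 -0.0012]
side rack 0.46 [ 0.3768  0.0604 -0.0038]
side pocket 0.63 [0.5954 0.0038 0.0414]
```

View pics/w_bush.png

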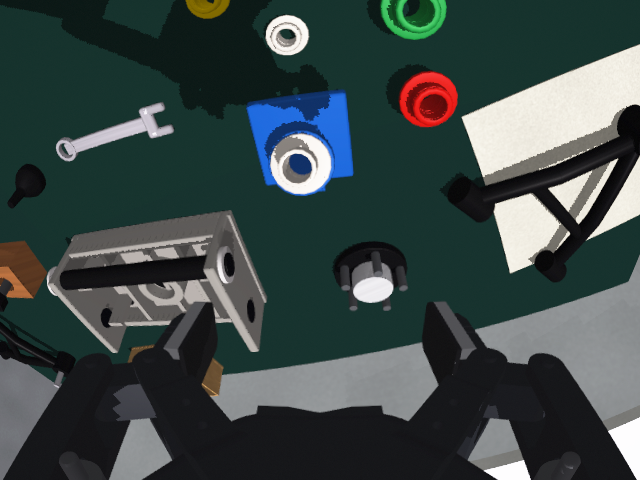

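```bash
cat >> h.py <<'E'
def wray(px,T):
    c=calibration("wrist"); v=np.array([px[0]-c["cx"],px[1]-c["cy"]]); r=np.hypot(*v); a=r/c["fx"]
    return T[:3,:3]@np.append(v/r*np.sin(a),np.cos(a))
def onplane(px,T,z):
    d=wray(px,T); return T[:3,3]+d*(z-T[2,3])/d[2]
def rel(target):  # rows from now to target
    D=np.linalg.inv(tool())@target; return np.round(D[:3,3]*1000,1), np.round(R.from_matrix(D[:3,:3]).as_rotvec(degrees=True),1)
E
python3 - <<'E'
from h import *
T=cam("wrist")
P={k:onplane(p,T,.014) for k,p in dict(tl=(248,105),tr=(345,92),bl=(266,184),br=(353,174)).items()}
for a,b in [("tl","tr"),("tl","bl"),("tr","br")]:
    d=P[b]-P[a]; print(a,b,np.degrees(np.arctan2(d[1],d[0])),np.linalg.norm(d))
# casting top edges: left/right outer rail corners, z=.1
for a,b,z in [((68,240),(230,212),.1),((230,212),(266,298),.1),((62,280),(205,264),.078)]:
    A=onplane(a,T,z);B=onplane(b,T,z); d=B-A; print(A,B,np.degrees(np.arctan2(d[1],d[0])),np.linalg.norm(d))
def target(psi,s,mid=np.array([.4661,.2732,.0631])):
    a=np.array([np.sin(np.radians(25))*np.cos(psi),np.sin(np.radians(25))*np.sin(psi),np.cos(np.radians(25))])
    x=-a; y=np.array([np.sin(psi),-np.cos(psi),0]); X=np.eye(4); X[:3,:3]=np.c_[x,y,np.cross(x,y)]; X[:3,3]=mid+a*(s-.025); return X
for psi in (160,163,166): print(psi,rel(target(np.radians(psi),.09)))
E
```

```text
tl tr 77.69530861688614 0.09781635982093316
tl bl -13.576640129835118 0.09998553092760397
tr br -12.153678585834044 0.09965429757546368
[ 0.4449 -0.0051  0.1   ] [0.4815 0.2016 0.1   ] 79.95189148324584 0.20993905536668092
[0.4815 0.2016 0.1   ] [0.6125 0.1769 0.1   ] -10.654169357646303 0.1332207773405076
[ 0.5129 -0.1167  0.078 ] [0.5555 0.1216 0.078 ] 79.85546148894143 0.2420766446237891
160 (array([140.1, -20.8, -48. ]), array([ 0.1,  1.9, -0.8]))
163 (array([140.1, -22.3, -47.9]), array([-2.6,  2. ,  0.5]))
166 (array([140.1, -23.7, -47.8]), array([-5.3,  2. ,  1.9]))
```

>>> arm_command:
  plan:
    - [[0.013,-0.006,-0.012,-3.1,1,1.2,0.0854],[0.013,-0.006,-0.012,-3.1,1,1.2,0.0854],[0.013,-0.006,-0.012,0,0,0,0.0854],[0.013,-0.006,-0.012,0,0,0,0.0854],[0.013,0,0,0,0,0,0.0854],[0.013,0,0,0,0,0,0.0854],[0,0,0,0,0,0,0.0854]]

```text
t: 7.5
tool_pos: [0.4112, 0.288, 0.1754]
tool_rot: [0.127, 1.129, -0.192]
contact_force: [-0.0, -0.3, -0.6]
opening: 0.0854
```

```bash
cat >> h.py <<'E'
def target(psi,s,mid=(.4661,.2732,.0631)):
    psi=np.radians(psi); t=np.radians(25)
    a=np.array([np.sin(t)*np.cos(psi),np.sin(t)*np.sin(psi),np.cos(t)])
    x=-a; y=np.array([np.sin(psi),-np.cos(psi),0]); X=np.eye(4); X[:3,:3]=np.c_[x,y,np.cross(x,y)]; X[:3,3]=np.array(mid)+a*(s-.025); return X
def wproj(p,T):
    c=calibration("wrist"); q=np.linalg.inv(T)[:3]@np.append(p,1); a=np.arctan2(np.hypot(q[0],q[1]),q[2]); return c["cx"]+c["fx"]*a*q[0]/np.hypot(q[0],q[1]), c["cy"]+c["fx"]*a*q[1]/np.hypot(q[0],q[1])
E
python3 - <<'E'
from h import *
T,im=pic("wrist","w_bush2"); im=im[:,:,::-1].copy()
print(tool())
for k in range(2):
    if k: get_image("wrist")
    for t in ["bush_top","bush"]:
        for d in mark_of("wrist",t)[:3]:
            p=w(T,d["at"])
            if abs(p[1]-.27)<.03: print(t,round(d["conf"],2),p)
print(rel(target(167.2,.024)))
X=target(167.2,.05)
# predicted top-face rings
for r in (.013,.017):
    for s in (.05,):
        X=target(167.2,s)
        for a in np.arange(0,2*np.pi,.05):
            u,v=wproj(X[:3,3]+r*(np.cos(a)*X[:3,1]+np.sin(a)*X[:3,2]),T); cv2.circle(im,(int(round(u)),int(round(v))),0,(0,0,255),-1)
X=target(167.2,.022)
for a in np.arange(0,2*np.pi,.05):
    u,v=wproj(X[:3,3]+.029*(np.cos(a)*X[:3,1]+np.sin(a)*X[:3,2]),T); cv2.circle(im,(int(round(u)),int(round(v))),0,(0,0,255),-1)
u,v=map(int,wproj(X[:3,3],T)); print(u,v)
y0=max(v-150,0); cv2.imwrite("pics/w_bush2c.png",cv2.resize(im[y0:y0+300,u-150:u+150],None,fx=2,fy=2,interpolation=cv2.INTER_NEAREST))
E
```

```text
[[ 0.4145  0.2167  0.8839  0.4115]
 [-0.0872  0.9762 -0.1984  0.2885]
 [-0.9059  0.0051  0.4235  0.1768]
 [ 0.      0.      0.      1.    ]]
bush_top 0.96 [ 0.2946  0.2486 -0.0014]
bush_top 0.92 [0.4547 0.2771 0.0891]
bush 0.84 [0.3604 0.2978 0.0322]
bush 0.71 [0.2959 0.2472 0.0367]
bush_top 0.87 [ 0.3567  0.2999 -0.001 ]
bush 0.83 [0.2923 0.2452 0.0319]
(array([130.6,  -5.9,   0.2]), array([ 0.1,  0.3, -0.6]))
315 232
```

View pics/w_bush2c.png

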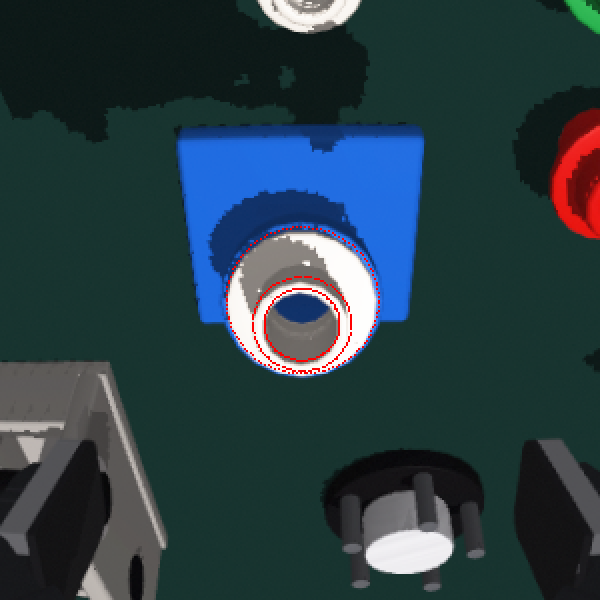

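>>> arm_command:
  plan:
    - [[0.015,-0.003,0,0,0,0,0.06],[0.02,-0.003,0,0,0,0,0.06],[0.02,0,0,0,0,0,0.06],[0.02,0,0,0,0,0,0.06],[0.02,0,0,0,0,0,0.06],[0.013,0,0,0,0,0,0.06],[0.008,0,0,0,0,0,0.06],[0,0,0,0,0,0,0.06],[0,0,0,0,0,0,0.06]]

```text
t: 8.55
tool_pos: [0.468, 0.2798, 0.0836]
tool_rot: [0.141, 1.109, -0.178]
contact_force: [0.3, 0.0, 0.6]
opening: 0.0602
```

```bash
python3 - <<'E'
from h import *
print(ctrl.get_obs()["contact_force"],ctrl.get_obs()["opening"],rel(target(167.2,.023)))
E
```

```text
[0.2516 0.0461 0.6427] 0.06020296632913979 (array([20.1, -7.4, -9.4]), array([-0.1,  1.1, -1.5]))
```

>>> arm_command:
  plan:
    - [[0,-0.0037,-0.0047,0,1,-1.5,0.06],[0,-0.0037,-0.0047,0,0,0,0.06],[0,0,0,0,0,0,0.06]]

```text
t: 8.8
tool_pos: [0.4587, 0.2756, 0.0826]
tool_rot: [0.13, 1.125, -0.199]
contact_force: [-0.3, 0.4, -0.4]
opening: 0.0598
```

```bash
python3 - <<'E'
from h import *
print(ctrl.get_obs()["contact_force"],ctrl.get_obs()["opening"],rel(target(167.2,.023)))
E
```

```text
[-0.2994  0.4143 -0.4463] 0.05980114472758149 (array([22.9, -0.8, -1.3]), array([-0.1,  0.2, -0.1]))
```

>>> arm_command:
  plan:
    - [[0.006,-0.0004,-0.001,0,0,0,0.06],[0.006,-0.0004,-0.0005,0,0,0,0.06],[0.006,0,0,0,0,0,0.06],[0.005,0,0,0,0,0,0.06],[0,0,0,0,0,0,0.06]]

```text
t: 9.22
tool_pos: [0.4683, 0.2741, 0.062]
tool_rot: [0.132, 1.12, -0.194]
contact_force: [-0.3, -0.8, 0.2]
opening: 0.0598
```

```bash
python3 - <<'E'
from h import *
print(ctrl.get_obs()["contact_force"],ctrl.get_obs()["opening"],rel(target(167.2,.023)))
E
```

```text
[-0.3212 -0.7668  0.1918] 0.05978648735852609 (array([ 0.1, -1.4, -1.3]), array([-0.2,  0.5, -0.4]))
```

Correct the last millimetre, then close.

>>> arm_command:
  plan:
    - [[0,-0.0014,-0.0013,0,0.5,0,0.06],[0,0,0,0,0,0,0.03],[0,0,0,0,0,0,0.03],[0,0,0,0,0,0,0.03],[0,0,0,0,0,0,0.03],[0,0,0,0,0,0,0.025],[0,0,0,0,0,0,0.025],[0,0,0,0,0,0,0.025],[0,0,0,0,0,0,0.025]]
  squeeze: 40

```text
t: 9.97
tool_pos: [0.4664, 0.2724, 0.0603]
tool_rot: [0.133, 1.132, -0.195]
contact_force: [-0.0, 0.1, -1.3]
opening: 0.0319
```

```bash
python3 - <<'E'
from h import *
print(ctrl.get_obs()["contact_force"],ctrl.get_obs()["opening"],rel(target(167.2,.023)))
E
```

```text
[-0.0431  0.0808 -1.3138] 0.03185550480894586 (array([-0.7,  0.7,  0.8]), array([-0.2, -0.2, -0.4]))
```

>>> arm_command:
  plan:
    - [[-0.006,0,0,0,0,0,0.025],[-0.01,0,0,0,0,0,0.025],[-0.012,0,0,0,0,0,0.025],[-0.012,0,0,0,0,0,0.025],[-0.012,0,0,0,0,0,0.025],[-0.012,0,0,0,0,0,0.025],[-0.012,0,0,0,0,0,0.025],[-0.012,0,0,0,0,0,0.025],[0,0,0,0,0,0,0.025]]

```text
t: 10.72
tool_pos: [0.4266, 0.2811, 0.149]
tool_rot: [0.135, 1.131, -0.193]
contact_force: [0.5, 0.3, -0.4]
opening: 0.0318
```

```bash
python3 - <<'E'
from h import *
print(ctrl.get_obs()["contact_force"],ctrl.get_obs()["opening"])
T0=tool();T,im=pic("wrist","w_held")
print(T0)
for t in ["bush_top","bush"]:
    for d in mark_of("wrist",t)[:4]: print(t,round(d["conf"],2),w(T,d["at"]), w(np.linalg.inv(T0),w(T,d["at"])))
E
```

```text
[ 0.5129  0.2816 -0.371 ] 0.03177805774587224
[[ 0.4122  0.2211  0.8839  0.4266]
 [-0.0848  0.9752 -0.2044  0.2811]
 [-0.9071  0.0093  0.4207  0.149 ]
 [ 0.      0.      0.      1.    ]]
bush_top 0.92 [ 0.3649  0.4099 -0.0002] [ 0.099   0.1106 -0.1436]
bush_top 0.76 [ 0.4556  0.403  -0.0008] [ 0.1376  0.1239 -0.0623]
bush_top 0.74 [0.3547 0.3004 0.002 ] [ 0.1021  0.0016 -0.1294]
bush_top 0.63 [0.4167 0.2851 0.1776] [-0.0304  0.002   0.0025]
bush 0.79 [0.4411 0.2785 0.1319] [0.0218 0.0006 0.0061]
bush 0.66 [0.3614 0.303  0.0323] [ 0.0772  0.0059 -0.1112]
bush 0.56 [0.4556 0.4054 0.053 ] [ 0.0885  0.1268 -0.0402]
bush 0.56 [0.3678 0.4105 0.0517] [ 0.0531  0.1123 -0.1194]
```

View pics/w_held.png

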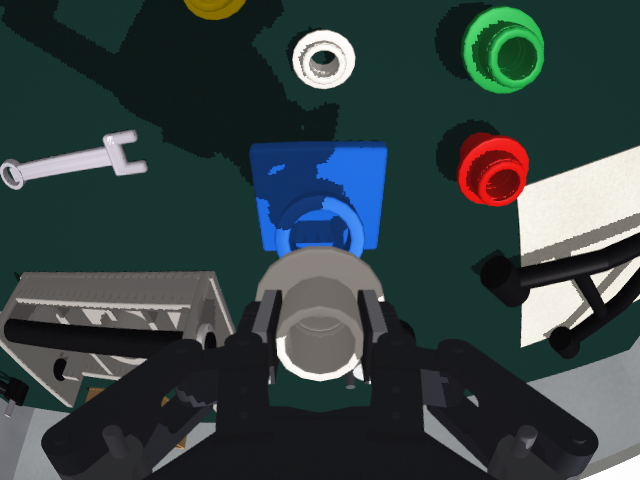

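```bash
cat >> h.py <<'E'
def overlay(im,off,f,o=(0,0,0),box=(220,230,200,170)):
    # off: bush origin in tool (x,y,z), tilt deg about tool y: o[1], z: o[2]; tool coords -> wrist image
    im=im[:,:,::-1].copy(); T=np.array(calibration("wrist")["hand_eye"]); Rb=R.from_euler("xyz",o,degrees=True).as_matrix()
    for s,r in ((.05,.017),(.05,.013),(.022,.029),(.016,.029)):
        for a in np.arange(0,2*np.pi,.03):
            u,v=wproj(np.array(off)+Rb@np.array([-s,r*np.cos(a),r*np.sin(a)]),T); cv2.circle(im,(int(round(u)),int(round(v))),0,(0,0,255),-1)
    x,y,W,H=box; cv2.imwrite(f"pics/{f}.png",cv2.resize(im[y:y+H,x:x+W],None,fx=4,fy=4,interpolation=cv2.INTER_NEAREST)[:600,:800])
E
python3 - <<'E'
from h import *
T=np.array(calibration("wrist")["hand_eye"])
im=cv2.imread("pics/w_held.png")[:,:,::-1]
for z in (0,.003,.006):
  for tl in (0,3,-3):
    Rb=R.from_euler("y",tl,degrees=True).as_matrix()
    q=lambda s,y,zz: np.round(wproj(np.array([.023,0,z])+Rb@np.array([-s,y,zz]),T)).astype(int)
    print(z,tl,"ringbottom",q(.05,0,.017),q(.05,0,-.017),"flange top",q(.022,0,-.029),q(.016,0,-.029),"L",q(.05,-.017,0),q(.022,-.029,0))
overlay(im,(.023,0,.0),"ov1")
E
```

```text
0 0 ringbottom [320 376] [320 299] flange top [320 241] [320 237] L [274 339] [254 305]
0 3 ringbottom [320 380] [320 307] flange top [320 245] [320 240] L [274 345] [254 307]
0 -3 ringbottom [320 372] [320 291] flange top [320 238] [320 234] L [273 333] [253 302]
0.003 0 ringbottom [320 382] [320 306] flange top [320 248] [320 244] L [274 346] [254 311]
0.003 3 ringbottom [320 386] [320 314] flange top [320 252] [320 247] L [274 352] [254 313]
0.003 -3 ringbottom [320 378] [320 299] flange top [320 245] [320 241] L [274 340] [254 308]
0.006 0 ringbottom [320 388] [320 314] flange top [320 255] [320 251] L [274 353] [255 317]
0.006 3 ringbottom [320 391] [320 322] flange top [320 259] [320 254] L [275 358] [255 319]
0.006 -3 ringbottom [320 384] [320 306] flange top [320 252] [320 248] L [274 347] [254 314]
```

View pics/ov1.png

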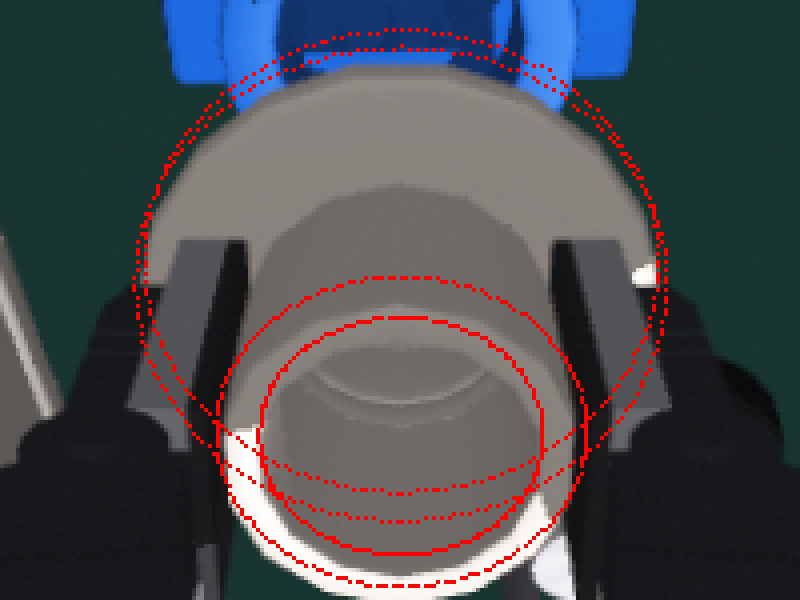

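```bash
python3 - <<'E'
from h import *
from scipy.optimize import least_squares
T=np.array(calibration("wrist")["hand_eye"])
A=np.arange(0,2*np.pi,.01)
def ring(p,s,r):
    Rb=R.from_euler("y",p[3],degrees=True).as_matrix()
    return np.array([wproj(p[:3]/1000+Rb@np.array([-s,r*np.cos(a),r*np.sin(a)]),T) for a in A])
def f(p):
    k=ring(p,.05,.017);b=ring(p,.05,.013);g=np.vstack([ring(p,.022,.029),ring(p,.016,.029)])
    return [k[:,1].max()-380,k[:,1].min()-306,k[:,0].min()-275.8,k[:,0].max()-363.7,g[:,1].min()-246.3,g[:,0].min()-256.3,g[:,0].max()-383.8,b[:,1].max()-373.5]
for fix in (None,0):
    s=least_squares(f if fix is None else (lambda p:f([*p[:3],0])),[25,0,2,0] ,diff_step=1e-2,x_scale=[5,5,5,5]); print(s.x,np.round(s.fun,1))
E
```

```text
Traceback (most recent call last):
  File "h.py", line 27, in wproj
    c=calibration("wrist"); q=np.linalg.inv(T)[:3]@np.append(p,1); a=np.arctan2(np.hypot(q[0],q[1]),q[2]); return c["cx"]+c["fx"]*a*q[0]/np.hypot(q[0],q[1]), c["cy"]+c["fx"]*a*q[1]/np.hypot(q[0],q[1])
ValueError: time passes only in moves, steps and waits
```

```bash
cat >> h.py <<'E'
import functools
calibration=functools.lru_cache(None)(calibration)
E
cat > fit.py <<'E'
from h import *
from scipy.optimize import least_squares
T=np.array(calibration("wrist")["hand_eye"])
A=np.arange(0,2*np.pi,.03)
def ring(p,s,r):
    Rb=R.from_euler("y",p[3],degrees=True).as_matrix()
    return np.array([wproj(np.array(p[:3])/1000+Rb@np.array([-s,r*np.cos(a),r*np.sin(a)]),T) for a in A])
def f(p):
    k=ring(p,.05,.017);b=ring(p,.05,.013);g=np.vstack([ring(p,.022,.029),ring(p,.016,.029)])
    return [k[:,1].max()-380,k[:,1].min()-306,k[:,0].min()-275.8,k[:,0].max()-363.7,g[:,1].min()-246.3,g[:,0].min()-256.3,g[:,0].max()-383.8,b[:,1].max()-373.5]
for fix in (None,0):
    s=least_squares(f if fix is None else (lambda p:f([*p[:3],0])),[25,0.1,2,0.1] ,diff_step=1e-2,x_scale=[5,5,5,5]); print(s.x,np.round(s.fun,1))
E
python3 fit.py
```

```text
[27.2289  0.0182  5.9111 -0.7341] [ 0.3  0.3 -0.3  0.6  0.4 -0.5  0.1 -1. ]
[27.343   0.0183  5.4404  0.1   ] [ 0.1  0.9 -0.2  0.5  0.  -0.5  0.1 -1.1]
```

```bash
python3 - <<'E'
from h import *
T0=np.linalg.inv(tool())
for n in ["scene","side","wrist"]*2:
    T=cam(n); get_image(n)
    for t in ["bush_top","bush"]:
        for d in mark_of(n,t):
            p=w(T,d["at"])
            if p[2]>.1: print(n,t,round(d["conf"],2),np.round(w(T0,p)*1000,1))
    m=[d["mask"] for d in cut_out(n,"bush")]
    for k in m:
        v,u=np.nonzero(k); 
        print("  mask",k.sum(),u.min(),u.max(),v.min(),v.max())
Ts=cam("scene");print(proj("scene",tool()[:3,3],Ts),proj("side",tool()[:3,3],cam("side")),ctrl.get_obs()["t"])
a=get_image("scene");b=get_image("side")
u,v=map(int,proj("scene",tool()[:3,3],Ts));A=a[v-50:v+50,u-60:u+60]
u,v=map(int,proj("side",tool()[:3,3],cam("side")));B=b[v-50:v+50,u-60:u+60]
cv2.imwrite("pics/held_sc.png",cv2.resize(np.hstack([A,B])[:,:,::-1],(800,333),interpolation=cv2.INTER_CUBIC))
E
```

```text
scene bush_top 0.92 [-25.2   3.5   1. ]
scene bush 0.79 [22.7  4.5  1.6]
  mask 374 436 458 194 215
  mask 403 417 440 173 196
  mask 384 393 418 159 183
  mask 128 356 368 180 193
  mask 158 384 397 188 202
  mask 1914 147 195 275 328
side bush_top 0.75 [-23.3   2.9  -0.9]
side bush 0.71 [25.6 -4.1 -1.5]
  mask 376 365 386 355 376
  mask 941 293 326 414 448
  mask 394 285 316 303 335
  mask 288 326 344 369 387
wrist bush_top 0.85 [-29.7   1.7   0.7]
wrist bush_top 0.74 [21.7 -5.1  0.9]
wrist bush 0.77 [21.6 -1.7  0.8]
  mask 6006 466 550 8 98
  mask 4396 461 533 136 211
  mask 2679 296 358 32 91
  mask 1034 186 247 0 21
  mask 11177 255 384 246 380
scene bush_top 0.71 [-28.5   2.7  -1. ]
scene bush 0.55 [21.2  0.4  1.6]
  mask 341 419 440 174 195
  mask 364 394 418 160 183
  mask 395 436 458 194 216
  mask 143 384 397 188 202
  mask 154 356 369 179 193
side bush_top 0.73 [-23.4  -0.4  -2.1]
side bush 0.57 [23.3 -5.4  1.6]
side bush 0.33 [-26.4  -1.5   0.9]
  mask 346 285 316 303 335
  mask 317 326 345 369 388
  mask 924 293 326 414 448
  mask 325 366 386 356 376
wrist bush_top 0.67 [-28.6   1.3  -0. ]
wrist bush 0.8 [21.2 -3.   0.9]
  mask 5999 465 549 8 96
  mask 4339 461 532 136 210
  mask 1000 186 247 0 21
  mask 2634 295 357 32 89
(np.float64(404.6124341798395), np.float64(172.31357250562786)) (np.float64(301.43805290773054), np.float64(318.57401381005786)) 12.0667
```

View pics/held_sc.png

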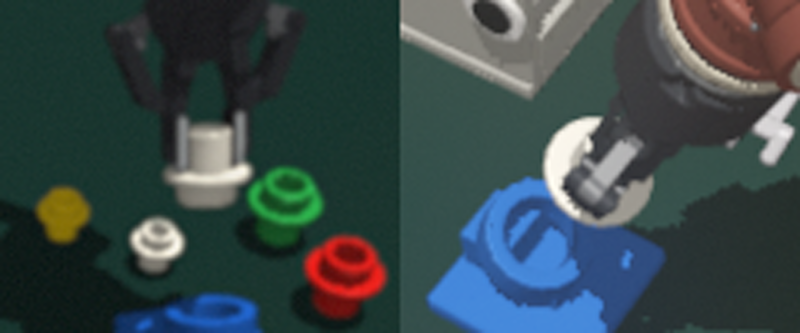

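>>> arm_command:
  plan:
    - [[-0.013,0,0,0,6,0,0.025],[-0.013,0,0,0,6.2,0,0.025],[-0.013,0,0,0,6.2,0,0.025],[-0.013,0,0,0,6,0,0.025],[0,-0.01,0.01,0,0,0,0.025],[0,-0.017,0.016,0,0,0,0.025],[0,-0.017,0.016,0,0,0,0.025],[0,-0.017,0.016,0,0,0,0.025],[0,-0.017,0.016,0,0,0,0.025],[0,-0.017,0.016,0,0,0,0.025],[0,-0.017,0.016,0,0,0,0.025],[0,-0.017,0.016,0,0,0,0.025],[0,-0.017,0.016,0,0,0,0.025],[0,-0.017,0.016,0,0,0,0.025],[0,-0.017,0.016,0,0,0,0.025],[0,-0.017,0.016,0,0,0,0.025],[0,-0.017,0.016,0,0,0,0.025],[0,-0.01,0.01,0,0,0,0.025],[0,0,0,0,0,0,0.025],[0,0,0,0,0,0,0.025]]

```text
t: 13.83
tool_pos: [0.579, 0.0042, 0.192]
tool_rot: [0.175, 1.575, -0.167]
contact_force: [0.1, -0.3, 0.9]
opening: 0.0317
```

```bash
cat >> h.py <<'E'
def down(xyz,az):
    az=np.radians(az); x=np.array([0,0,-1.]); y=np.array([np.cos(az),np.sin(az),0]); X=np.eye(4); X[:3,:3]=np.c_[x,y,np.cross(x,y)]; X[:3,3]=xyz; return X
E
python3 - <<'E'
from h import *
print(tool(),ctrl.get_obs()["q"],ctrl.get_obs()["opening"])
print(rel(down((.5957,.0029,.16),79.7)))
E
```

```text
[[-0.0106  0.2158  0.9764  0.579 ]
 [ 0.0068  0.9764 -0.2157  0.0042]
 [-0.9999  0.0044 -0.0119  0.192 ]
 [ 0.      0.      0.      1.    ]] [-0.1239 -0.0216  1.7544  0.0055  1.4202 -1.478 ] 0.031670703787550686
(array([31.8,  2.2, 16.9]), array([-2.2, -0.7, -0.3]))
```

>>> arm_command:
  plan:
    - [[0.0,0.001,0.009,-2.2,-0.7,-0.3,0.025],[0.012,0.001,0.008,0,0,0,0.025],[0.02,0,0,0,0,0,0.025],[0.02,0,0,0,0,0,0.025],[0.018,0,0,0,0,0,0.025],[0,0,0,0,0,0,0.025],[0,0,0,0,0,0,0.025]]

```text
t: 14.42
tool_pos: [0.5958, 0.0096, 0.1219]
tool_rot: [0.135, 1.563, -0.133]
contact_force: [-0.6, -0.3, 1.5]
opening: 0.0317
```

```bash
python3 - <<'E'
from h import *
T0=tool();print(T0,ctrl.get_obs()["opening"])
out=[]
def ringw(n,c,r,im,col):
    T=cam(n)
    for a in np.arange(0,2*np.pi,.02):
        u,v=proj(n,np.array(c)+[r*np.cos(a),r*np.sin(a),0],T); u=(u-U)*4;v=(v-V)*4
        cv2.circle(im,(int(u+2),int(v+2)),0,col,-1)
for n in ("scene","side"):
    a=get_image(n)[:,:,::-1].copy(); cv2.imwrite(f"pics/{n}_over.png",a)
    u,v=proj(n,np.array([.5957,.0029,.07]),cam(n)); U,V=int(u)-50,int(v)-60
    A=cv2.resize(a[V:V+120,U:U+100],None,fx=4,fy=4,interpolation=cv2.INTER_NEAREST)
    ringw(n,(.5957,.0029,.045),.022,A,(0,0,255)); ringw(n,(.5957,.0029,.045),.036,A,(0,0,255))
    b=w(T0,(.023,0,.0005)); 
    for s,r in ((0,.02),(.016,.029),(.05,.017)): ringw(n,b+T0[:3,0]*-s,r,A,(255,0,0))
    out.append(A)
cv2.imwrite("pics/over.png",np.hstack(out))
for n in ("scene","side"):
    T=cam(n)
    for t in ["pocket","bush","bush_top"]:
        get_image(n)
        for d in mark_of(n,t): 
            p=w(T,d["at"])
            if abs(p[1])<.03: print(n,t,round(d["conf"],2),p)
E
```

```text
[[ 0.0036  0.1697  0.9855  0.5958]
 [ 0.0009  0.9855 -0.1697  0.0096]
 [-1.      0.0016  0.0034  0.1219]
 [ 0.      0.      0.      1.    ]] 0.03173825301520516
scene pocket 0.63 [ 0.5968 -0.0001  0.0411]
scene bush 0.75 [0.6005 0.0101 0.1027]
scene bush_top 0.97 [0.5982 0.0086 0.151 ]
scene bush_top 0.43 [0.6013 0.0114 0.1042]
scene bush_top 0.34 [0.5956 0.0019 0.042 ]
side pocket 0.88 [0.5961 0.0016 0.0399]
side bush 0.63 [0.5993 0.0064 0.0995]
side bush_top 0.57 [0.5951 0.011  0.1476]
```

View pics/over.png

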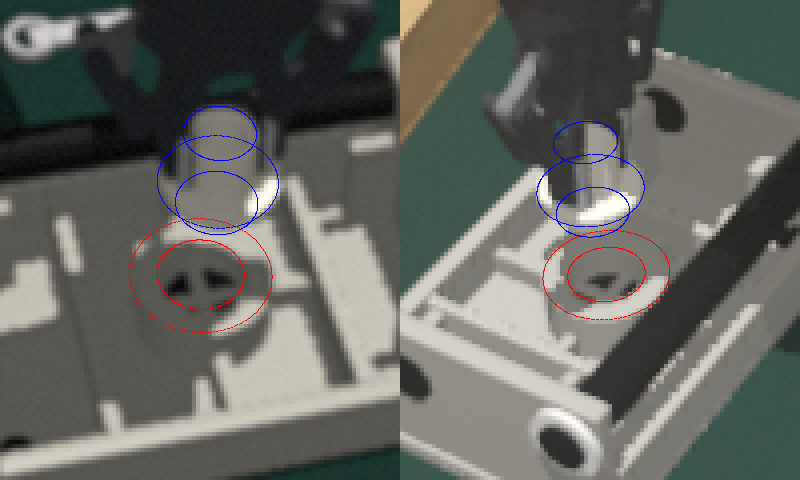

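```bash
cat > cfit.py <<'E'
from h import *
from scipy.ndimage import map_coordinates, gaussian_filter
from scipy.optimize import minimize
A=np.linspace(0,2*np.pi,180,endpoint=False)
def P(n,Q):
    c=calibration(n);T=np.linalg.inv(cam(n)); q=Q@T[:3,:3].T+T[:3,3]; return np.c_[c["fx"]*q[:,0]/q[:,2]+c["cx"],c["fy"]*q[:,1]/q[:,2]+c["cy"]]
def score(n,g,c,r):
    circ=lambda rr: P(n,np.c_[c[0]+rr*np.cos(A),c[1]+rr*np.sin(A),0*A+c[2]])
    d=.0012
    a=map_coordinates(g,circ(r+d).T[::-1],order=1);b=map_coordinates(g,circ(r-d).T[::-1],order=1)
    return np.mean(np.minimum(abs(a-b),40))
def load(f): return gaussian_filter(cv2.imread(f"pics/{f}.png",0).astype(float),.7)
def grid(terms,c0,z,span=.007,step=.0005):
    best=[]
    for dx in np.arange(-span,span+1e-9,step):
        for dy in np.arange(-span,span+1e-9,step):
            best.append((sum(score(n,g,(c0[0]+dx,c0[1]+dy,zz),r) for n,g,zz,r in terms),c0[0]+dx,c0[1]+dy))
    best.sort(reverse=True); b=np.array(best[:8]); return b[0],b[:,1:].mean(0),b[:,1:].std(0)
if __name__=="__main__":
    I={f:load(f) for f in ("scene0","side0","scene_over","side_over")}
    for n in ("scene","side"):
        for s in ("0","_over"):
            for r in (.022,.036): print("pocket",n+s,r,*grid([(n,I[n+s],.045,r)],(.596,.0025),0))
            print("pocket both",n+s,*grid([(n,I[n+s],.045,r) for r in (.022,.036)],(.596,.0025),0))
    t=np.array([.5958,.0096]); zb=.1219-.023
    for n in ("scene","side"):
        print("bush",n,*grid([(n,I[n+"_over"],zb+.016,.029),(n,I[n+"_over"],zb,.02),(n,I[n+"_over"],zb+.022,.029)],t,0))
E
python3 cfit.py
```

```text
pocket scene0 0.022 [30.0283  0.599   0.0035] [0.5989 0.0034] [0.0004 0.0004]
pocket scene0 0.036 [23.7606  0.598   0.003 ] [0.598  0.0032] [0.0004 0.0004]
pocket both scene0 [53.2804  0.5985  0.0035] [0.5986 0.0034] [0.0004 0.0004]
pocket scene_over 0.022 [15.4148  0.5995  0.0045] [0.5996 0.0046] [0.0005 0.0004]
pocket scene_over 0.036 [14.037   0.599   0.0015] [0.5991 0.0012] [0.0004 0.0004]
pocket both scene_over [28.1936  0.599   0.003 ] [0.5989 0.0029] [0.0004 0.0004]
pocket side0 0.022 [24.0718  0.5955  0.005 ] [0.5959 0.0048] [0.0003 0.0005]
pocket side0 0.036 [17.9551  0.595   0.004 ] [0.5951 0.0041] [0.0004 0.0004]
pocket both side0 [41.6096  0.5955  0.0045] [0.5956 0.0046] [0.0004 0.0004]
pocket side_over 0.022 [13.3308  0.597   0.0055] [0.5971 0.0057] [0.0005 0.0003]
pocket side_over 0.036 [14.9947  0.596   0.0055] [0.5959 0.0054] [0.0004 0.0004]
pocket both side_over [28.1189  0.5965  0.0055] [0.5962 0.0055] [0.0004 0.0004]
bush scene [38.3261  0.5968  0.0106] [0.5967 0.0105] [0.0004 0.0004]
bush side [43.0187  0.5958  0.0096] [0.5959 0.0095] [0.0004 0.0005]
```

```bash
cat > j.py <<'E'
from cfit import *
I={f:load(f) for f in ("scene0","side0","scene_over","side_over")}
z0=.1219
for dz in np.arange(-.031,-.018,.002):
    zb=z0+dz
    T=[(n,I[n+"_over"],zb+h,r) for n in ("scene","side") for h,r in ((.016,.029),(0,.02),(.022,.029))]
    print("bush",round(dz,3),*grid(T,(.597,.010),0)[:2])
for z in (.041,.043,.045,.047,.049):
    print("pocket",z,*grid([(n,I[n+"0"],z,r) for n in ("scene","side") for r in (.022,.036)],(.597,.003),0)[:2])
E
python3 j.py
```

```text
bush -0.031 [73.0976  0.5995  0.003 ] [0.5991 0.0034]
bush -0.029 [76.8751  0.5985  0.0045] [0.5984 0.0047]
bush -0.027 [77.8627  0.5985  0.0055] [0.5982 0.0055]
bush -0.025 [77.5425  0.597   0.0085] [0.5963 0.0096]
bush -0.023 [80.4301  0.596   0.01  ] [0.5961 0.0101]
bush -0.021 [77.9081  0.5965  0.01  ] [0.5969 0.0096]
bush -0.019 [74.8404  0.5985  0.009 ] [0.5984 0.0091]
pocket 0.041 [85.442   0.5965  0.0035] [0.5964 0.0034]
pocket 0.043 [93.1031  0.597   0.0035] [0.5969 0.0034]
pocket 0.045 [88.9913  0.597   0.004 ] [0.5972 0.0039]
pocket 0.047 [75.6778  0.5965  0.005 ] [0.5964 0.0049]
pocket 0.049 [69.843  0.601  0.002] [0.6009 0.0021]
```

>>> arm_command:
  plan:
    - [[0,-0.003,0.001,0,0.2,0,0.025],[0.01,-0.003,0.001,0,0,0,0.025],[0.014,0,0,0,0,0,0.025],[0.014,0,0,0,0,0,0.025],[0.007,0,0,0,0,0,0.025],[0,0,0,0,0,0,0.025],[0,0,0,0,0,0,0.025]]

```text
t: 15.7
tool_pos: [0.5965, 0.001, 0.0708]
tool_rot: [0.137, 1.568, -0.135]
contact_force: [-0.1, 0.6, -0.5]
opening: 0.0319
```

```bash
python3 - <<'E'
from cfit import *
T0=tool(); t=T0[:3,3]; print(T0,ctrl.get_obs()["contact_force"])
G={}
for n in ("scene","side"):
    cv2.imwrite(f"pics/{n}_low.png",get_image(n)[:,:,::-1]); G[n]=load(n+"_low")
for dz in (-.025,-.023,-.021):
    print("bush",*grid([(n,G[n],t[2]+dz+h,r) for n in G for h,r in ((.016,.029),(.022,.029))],t[:2],0)[:2])
for n in G: print("bush",n,*grid([(n,G[n],t[2]-.023+h,r) for h,r in ((.016,.029),(.022,.029))],t[:2],0)[:2])
E
```

```text
[[-0.0016  0.1719  0.9851  0.5965]
 [ 0.0015  0.9851 -0.1719  0.001 ]
 [-1.      0.0012 -0.0018  0.0708]
 [ 0.      0.      0.      1.    ]] [-0.0624  0.588  -0.5288]
bush [61.6277  0.597   0.0025] [0.5969 0.0027]
bush [60.4432  0.597   0.003 ] [0.5969 0.0032]
bush [56.9662  0.596   0.0045] [0.5962 0.0044]
bush scene [31.7428  0.598   0.0025] [0.5981 0.0026]
bush side [30.0197  0.596   0.0035] [0.596  0.0038]
```

>>> arm_command:
  plan:
    - [[0,0.0008,0,0,0,0,0.025],[0.002,0,0,0,0,0,0.025],[0.002,0,0,0,0,0,0.025],[0.002,0,0,0,0,0,0.025],[0,0,0,0,0,0,0.025]]

```text
t: 16.22
tool_pos: [0.599, 0.0019, 0.068]
tool_rot: [0.136, 1.562, -0.134]
contact_force: [-0.2, -0.7, -0.4]
opening: 0.0321
```

```bash
python3 - <<'E'
from h import *
print(tool(),ctrl.get_obs()["contact_force"],ctrl.get_obs()["wrist_torque"])
E
```

```text
[[ 0.0048  0.1714  0.9852  0.599 ]
 [ 0.0008  0.9852 -0.1714  0.0019]
 [-1.      0.0016  0.0046  0.068 ]
 [ 0.      0.      0.      1.    ]] [-0.1655 -0.7438 -0.4078] [ 0.0037  0.0303 -0.0216]
```

>>> arm_command:
  plan:
    - [[0,0,-0.0022,0,0.25,0,0.025],[0,0,0,0,0,0,0.025]]

```text
t: 16.38
tool_pos: [0.5969, 0.0023, 0.0683]
tool_rot: [0.136, 1.566, -0.134]
contact_force: [-0.3, 0.4, -0.2]
opening: 0.0322
```

```bash
python3 - <<'E'
from h import *
import time
for k in range(3): print(tool()[:3,3],tool()[:3,0],ctrl.get_obs()["contact_force"]); get_image("side")
E
```

```text
[0.5969 0.0023 0.0683] [ 0.0005  0.0015 -1.    ] [-0.2518  0.3622 -0.1962]
[0.5971 0.0023 0.0683] [ 0.001   0.0015 -1.    ] [-0.3626  0.359  -0.1439]
[0.5971 0.0023 0.0684] [ 0.0011  0.0014 -1.    ] [ 0.0201  0.2268 -0.1413]
```

>>> arm_command:
  plan:
    - [[0.002,0,-0.0003,0,0,0,0.025],[0.002,0,-0.0003,0,0,0,0.025],[0,0,0,0,0,0,0.025]]

```text
t: 16.78
tool_pos: [0.5967, 0.0024, 0.0643]
tool_rot: [0.136, 1.565, -0.134]
contact_force: [-0.5, 0.2, -1.0]
opening: 0.0319
```

```bash
python3 - <<'E'
from h import *
print(tool()[:3,3],tool()[:3,0],ctrl.get_obs()["contact_force"])
E
```

```text
[0.5967 0.0024 0.0643] [ 0.0016  0.0014 -1.    ] [-0.5045  0.1951 -1.0151]
```

>>> arm_command:
  plan:
    - [[0.0025,0,-0.0003,0,0,0,0.025],[0.0025,0,-0.0003,0,0,0,0.025],[0,0,0,0,0,0,0.025]]

```text
t: 17.03
tool_pos: [0.5959, 0.0025, 0.0585]
tool_rot: [0.136, 1.565, -0.134]
contact_force: [-0.1, -0.7, -2.5]
opening: 0.0319
```

```bash
python3 - <<'E'
from h import *
print(tool()[:3,3],tool()[:3,0],ctrl.get_obs()["contact_force"],ctrl.get_obs()["wrist_torque"])
E
```

```text
[0.5959 0.0025 0.0585] [ 0.0013  0.0014 -1.    ] [-0.0611 -0.6607 -2.481 ] [ 0.0252  0.001  -0.0037]
```

>>> arm_command:
  plan:
    - [[0.0025,0,0.0003,0,0,0,0.025],[0.0025,0,0,0,0,0,0.025],[0,0,0,0,0,0,0.025]]

```text
t: 17.28
tool_pos: [0.5961, 0.0024, 0.0527]
tool_rot: [0.136, 1.566, -0.134]
contact_force: [-0.3, 0.1, -0.6]
opening: 0.032
```

```bash
python3 - <<'E'
from h import *
print(tool()[:3,3],tool()[:3,0],ctrl.get_obs()["contact_force"],ctrl.get_obs()["wrist_torque"])
E
```

```text
[0.5961 0.0024 0.0527] [ 0.0009  0.0014 -1.    ] [-0.2751  0.0668 -0.626 ] [-0.0169  0.0501  0.0445]
```

>>> arm_command:
  plan:
    - [[0.0012,0,0,0,0,0,0.025],[0.001,0,0,0,0,0,0.025],[0,0,0,0,0,0,0.025]]

```text
t: 17.53
tool_pos: [0.5965, 0.0024, 0.0521]
tool_rot: [0.136, 1.566, -0.134]
contact_force: [-0.2, -0.1, -0.5]
opening: 0.0315
```

>>> arm_command:
  plan:
    - [[0.0015,0,0,0,0,0,0.025],[0.0015,0,0,0,0,0,0.025],[0,0,0,0,0,0,0.025]]

```text
t: 17.78
tool_pos: [0.5973, 0.0024, 0.0522]
tool_rot: [0.136, 1.566, -0.134]
contact_force: [0.5, -0.2, -0.6]
opening: 0.0318
```

>>> arm_command:
  plan:
    - [[0,0,0,0,0,0,0.045],[0,0,0,0,0,0,0.05],[0,0,0,0,0,0,0.055],[0,0,0,0,0,0,0.06],[0,0,0,0,0,0,0.065],[0,0,0,0,0,0,0.065]]

```text
t: 18.28
tool_pos: [0.5976, 0.0023, 0.0515]
tool_rot: [0.136, 1.565, -0.134]
contact_force: [0.2, 0.5, -0.2]
opening: 0.0652
```

```bash
python3 - <<'E'
from cfit import *
print(tool()[:3,3],ctrl.get_obs()["contact_force"])
G={}
for n in ("scene","side"):
    cv2.imwrite(f"pics/{n}_seat.png",get_image(n)[:,:,::-1]); G[n]=load(n+"_seat")
    T=cam(n)
    for t in ["bush","bush_top"]:
        for d in mark_of(n,t):
            p=w(T,d["at"])
            if abs(p[1])<.03: print(n,t,round(d["conf"],2),p)
for z in (.043,.045,.049): print("flange z",z,*grid([(n,G[n],z+h,.029) for n in G for h in (0,.006)],(.597,.003),0)[:2])
E
```

```text
[0.5976 0.0023 0.0515] [ 0.1675  0.4991 -0.2276]
scene bush 0.55 [0.5986 0.0036 0.0329]
scene bush_top 0.76 [0.5993 0.0056 0.0798]
side bush 0.58 [0.5964 0.0001 0.0314]
side bush_top 0.88 [0.5971 0.004  0.0774]
flange z 0.043 [43.4096  0.59    0.01  ] [0.6017 0.0049]
flange z 0.045 [43.0697  0.59    0.01  ] [0.5918 0.0041]
flange z 0.049 [42.9073  0.597   0.01  ] [0.5969 0.0097]
```

>>> arm_command:
  plan:
    - [[-0.01,0,0,0,0,0,0.07],[-0.02,0,0,0,0,0,0.08],[-0.03,0,0,0,0,0,0.0854],[-0.04,0,0,0,0,0,0.0854],[-0.04,0,0,0,0,0,0.0854],[-0.04,0,0,0,0,0,0.0854],[-0.02,0,0,0,0,0,0.0854],[0,0,0,0,0,0,0.0854]]

```text
t: 19.25
tool_pos: [0.5947, 0.0024, 0.2621]
tool_rot: [0.136, 1.571, -0.134]
contact_force: [0.1, -0.1, 1.0]
opening: 0.0855
```

```bash
python3 - <<'E'
from cfit import *
T0=tool();print(T0)
T,im=pic("wrist","w_seat")
for k in range(2):
  if k: get_image("wrist")
  for t in ["bush","bush_top","pocket"]:
    for d in mark_of("wrist",t)[:4]:
        p=w(T,d["at"])
        if abs(p[1])<.03: print(t,round(d["conf"],2),p)
G={}
for n in ("scene","side"):
    cv2.imwrite(f"pics/{n}_seat2.png",get_image(n)[:,:,::-1]); G[n]=load(n+"_seat2"); Tn=cam(n)
    for t in ["bush","bush_top"]:
        for d in mark_of(n,t):
            p=w(Tn,d["at"])
            if abs(p[1])<.03: print(n,t,round(d["conf"],2),p)
for z in (.043,.045,.047,.049):
    print("z",z,*grid([(n,G[n],z+h,r) for n in G for h,r in ((0,.029),(.006,.029),(.034,.017),(.034,.013))],(.597,.003),0)[:2])
for n in G: print(n,*grid([(n,G[n],.045+h,r) for h,r in ((0,.029),(.006,.029),(.034,.017),(.034,.013))],(.597,.003),0)[:2])
im=im[:,:,::-1].copy()
for z,r,c in ((.079,.017,(0,0,255)),(.079,.013,(0,0,255)),(.051,.029,(0,0,255)),(.045,.036,(0,255,0))):
    for a in A:
        u,v=wproj((.597+r*np.cos(a),.0035+r*np.sin(a),z),T); cv2.circle(im,(int(round(u)),int(round(v))),0,c,-1)
u,v=map(int,wproj((.597,.0035,.05),T)); print(u,v); cv2.imwrite("pics/w_seatc.png",cv2.resize(im[max(v-75,0):v+75,u-100:u+100],None,fx=4,fy=4,interpolation=cv2.INTER_NEAREST))
E
```

```text
[[-0.0039  0.1711  0.9852  0.5947]
 [ 0.0016  0.9853 -0.1711  0.0024]
 [-1.      0.0009 -0.0041  0.2621]
 [ 0.      0.      0.      1.    ]]
bush 0.59 [0.5972 0.0009 0.0301]
bush_top 0.86 [0.5987 0.0039 0.0832]
bush_top 0.26 [ 0.5993  0.0037 -0.0042]
pocket 0.69 [0.5961 0.001  0.0463]
bush 0.95 [0.6046 0.0002 0.0412]
bush_top 0.67 [0.6055 0.0032 0.0921]
pocket 0.74 [0.6026 0.0001 0.0555]
scene bush 0.55 [0.5994 0.0054 0.0304]
scene bush_top 0.56 [0.5964 0.0048 0.0787]
side bush 0.95 [ 0.5985 -0.0004  0.0299]
z 0.043 [124.7285   0.5985   0.003 ] [0.5986 0.0031]
z 0.045 [126.0279   0.599    0.003 ] [0.5982 0.0037]
z 0.047 [130.7376   0.5975   0.0045] [0.5975 0.0046]
z 0.049 [128.7311   0.598    0.004 ] [0.5982 0.0037]
scene [74.1146  0.596   0.005 ] [0.5961 0.0051]
side [56.9735  0.5985  0.0035] [0.5986 0.0027]
321 208
```

View pics/w_seatc.png

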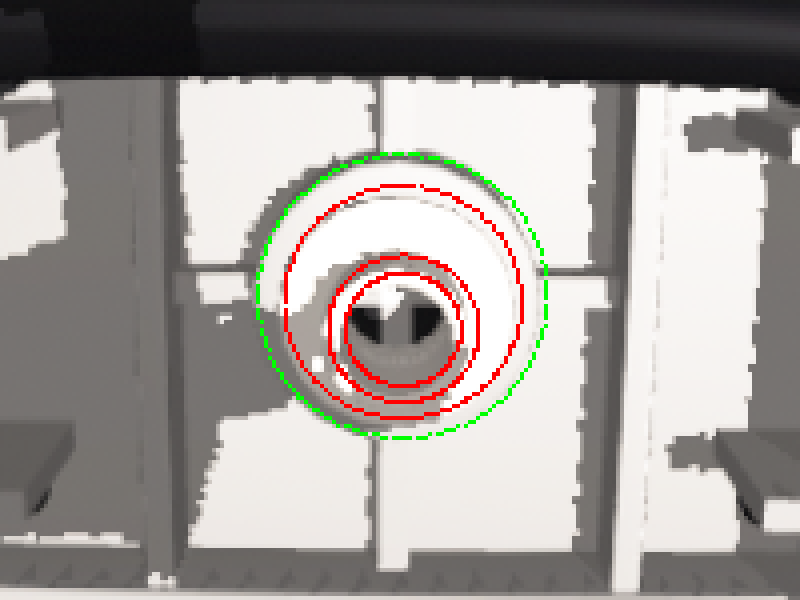

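```bash
cat > wf.py <<'E'
import cfit
from cfit import *
H=np.array(calibration("wrist")["hand_eye"])
T0=np.array([[-0.0039,0.1711,0.9852,0.5947],[0.0016,0.9853,-0.1711,0.0024],[-1,0.0009,-0.0041,0.2621],[0,0,0,1]]); T0[:3,:3]=R.from_matrix(T0[:3,:3]).as_matrix()
Ti=np.linalg.inv(T0@H); c=calibration("wrist")
def PW(n,Q):
    q=Q@Ti[:3,:3].T+Ti[:3,3]; rr=np.hypot(q[:,0],q[:,1]); a=np.arctan2(rr,q[:,2])*c["fx"]/rr
    return np.c_[c["cx"]+a*q[:,0],c["cy"]+a*q[:,1]]
cfit.P=PW
g=load("w_seat")
for nm,z,r in (("boss",.045,.036),("flange",.051,.029),("flange low",.049,.029),("flange hi",.053,.029),("top out",.079,.017),("top in",.079,.013)):
    print(nm,*grid([("w",g,z,r)],(.597,.0035),0)[:2])
E
python3 wf.py
```

```text
boss [25.9366  0.5945  0.0005] [ 0.5947 -0.    ]
flange [24.8916  0.59   -0.    ] [ 0.5903 -0.0003]
flange low [24.5536  0.5905 -0.001 ] [ 0.5908 -0.0005]
flange hi [25.1102  0.59   -0.    ] [ 0.5902 -0.    ]
top out [31.9794  0.6025 -0.001 ] [ 0.6029 -0.0014]
top in [33.532   0.5995  0.0015] [0.5992 0.0017]
```

```bash
python3 - <<'E'
from cfit import *
G={n:load(n+"_seat2") for n in ("scene","side")}
for nm,L in (("top",((.034,.017),(.034,.013))),("flange",((0,.029),(.006,.029)))):
  for z in np.arange(.041,.0525,.0015):
    b=grid([(n,G[n],z+h,r) for n in G for h,r in L],(.5975,.0035),0)
    print(nm,round(z,4),b[0],b[1])
ims=[]
for n in G:
    im=cv2.imread(f"pics/{n}_seat2.png"); u,v=map(int,proj(n,(.597,.0035,.06),cam(n)))
    ims.append(cv2.resize(im[v-37:v+37,u-35:u+35],(400,423),interpolation=cv2.INTER_CUBIC))
cv2.imwrite("pics/seat2c.png",np.hstack(ims))
E
```

```text
top 0.041 [66.651   0.6     0.0005] [0.6001 0.0006]
top 0.0425 [70.7581  0.5985  0.003 ] [0.5986 0.0029]
top 0.044 [74.7525  0.599   0.003 ] [0.5991 0.0029]
top 0.0455 [72.2706  0.6     0.0025] [0.5993 0.0032]
top 0.047 [73.3955  0.5975  0.005 ] [0.5977 0.0049]
top 0.0485 [70.3925  0.5985  0.005 ] [0.5983 0.0046]
top 0.05 [66.0099  0.5995  0.004 ] [0.5993 0.0041]
top 0.0515 [60.4771  0.5995  0.005 ] [0.5993 0.0049]
flange 0.041 [61.4081  0.5905  0.0075] [0.5907 0.0075]
flange 0.0425 [59.9625  0.5905  0.0075] [0.5906 0.0076]
flange 0.044 [59.1718  0.5905  0.0075] [0.5906 0.0077]
flange 0.0455 [58.331   0.5905  0.0065] [0.5923 0.0061]
flange 0.047 [58.8546  0.5985  0.0025] [0.5984 0.0026]
flange 0.0485 [60.7748  0.598   0.003 ] [0.5981 0.0031]
flange 0.05 [61.4406  0.5975  0.004 ] [0.5974 0.0039]
flange 0.0515 [62.187  0.596  0.005] [0.5961 0.0049]
```

View pics/seat2c.png

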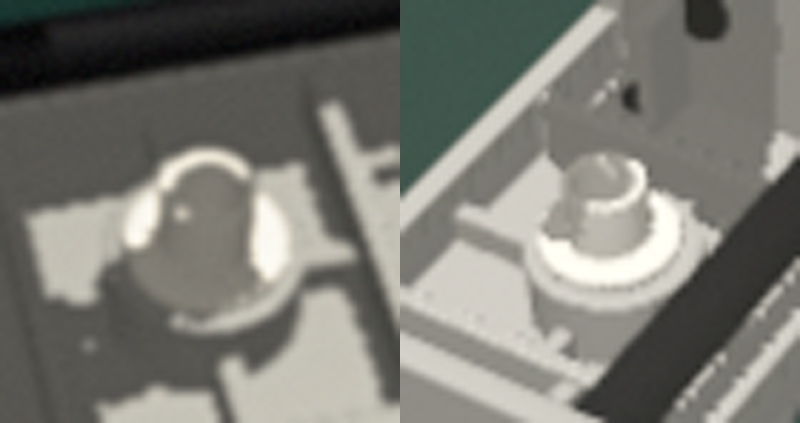

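>>> arm_command:
  plan:
    - [[0,-0.027,-0.0056,0,0,0,0.0854],[0,-0.027,-0.0056,0,0,0,0.0854],[0,-0.027,-0.0056,0,0,0,0.0854],[0,-0.027,-0.0056,0,0,0,0.0854],[0,-0.027,-0.0056,0,0,0,0.0854],[0,-0.027,-0.0056,0,0,0,0.0854],[0,-0.027,-0.0056,0,0,0,0.0854],[0,-0.027,-0.0056,0,0,0,0.0854],[0,-0.027,-0.0056,0,0,0,0.0854],[0,-0.027,-0.0056,0,0,0,0.0854],[0,-0.027,-0.0056,0,0,0,0.0854],[0,0,0,0,0,0,0.0854],[0,0,0,0,0,0,0.0854]]

```text
t: 21.03
tool_pos: [0.4768, -0.2914, 0.2561]
tool_rot: [0.132, 1.578, -0.132]
contact_force: [0.4, 0.0, 0.1]
opening: 0.0854
```

```bash
python3 - <<'E'
from h import *
T0=tool();print(T0)
T,im=pic("wrist","w_pin2"); np.save("w_pin2T.npy",T)
for k in range(2):
  if k: get_image("wrist")
  for t in ["pin","pin_head","stand"]:
    for d in mark_of("wrist",t)[:1]: print(t,round(d["conf"],2),w(T,d["at"]))
im=im[:,:,::-1].copy()
u,v=map(int,wproj((.4832,-.282,.11),T)); print(u,v)
C=im[max(v-40,0):v+40,u-50:u+50]; C=np.clip((C.astype(float)/255)**.45*255,0,255).astype(np.uint8)
cv2.imwrite("pics/w_pin2c.png",cv2.resize(C,None,fx=7,fy=7,interpolation=cv2.INTER_CUBIC))
E
```

```text
[[-0.0115  0.1671  0.9859  0.4768]
 [ 0.0014  0.9859 -0.1671 -0.2914]
 [-0.9999 -0.0005 -0.0116  0.2561]
 [ 0.      0.      0.      1.    ]]
pin 0.68 [ 0.4852 -0.2807  0.0128]
pin_head 0.81 [ 0.4832 -0.2833  0.1006]
stand 0.74 [ 0.4845 -0.2822 -0.0038]
pin 0.96 [ 0.4843 -0.284   0.0121]
pin_head 0.95 [ 0.4789 -0.2848  0.0972]
stand 0.61 [ 0.4839 -0.2828 -0.0058]
332 229
```

View pics/w_pin2c.png

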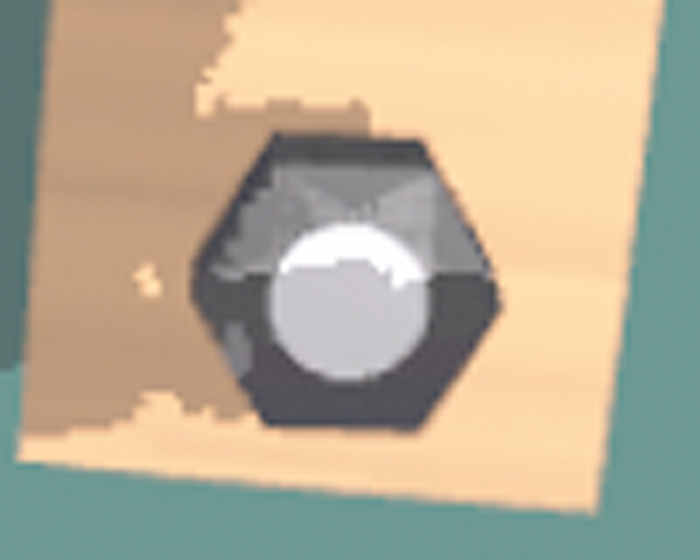

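>>> arm_command:
  plan:
    - [[0,0.008,0.005,6.5,0.6,0,0.0854],[0,0,0,6.5,0,0,0.0854],[0,0,0,6.5,0,0,0.0854],[0,0,0,6.5,0,0,0.0854],[0,0,0,6,0,0,0.07],[0.03,0,0,0,0,0,0.07],[0.03,0,0,0,0,0,0.07],[0.03,0,0,0,0,0,0.07],[0,0,0,0,0,0,0.07],[0,0,0,0,0,0,0.07]]

```text
t: 22.27
tool_pos: [0.4866, -0.2785, 0.1674]
tool_rot: [0.577, 1.506, -0.588]
contact_force: [1.1, -0.7, 1.7]
opening: 0.0703
```

```bash
python3 - <<'E'
from h import *
T0=tool();print(T0, rel(down((.4834,-.282,.080),48.4)))
get_image("wrist");T=cam("wrist")
for t in ["pin","pin_head"]:
    for d in mark_of("wrist",t)[:1]: print(t,round(d["conf"],2),w(T,d["at"]))
E
```

```text
[[-0.0158  0.6764  0.7363  0.4866]
 [-0.0011  0.7364 -0.6765 -0.2785]
 [-0.9999 -0.0115 -0.0109  0.1674]
 [ 0.      0.      0.      1.    ]] (array([87.5, -3.8,  1. ]), array([-1. , -0.6,  0.7]))
pin 0.59 [ 0.4859 -0.2806  0.0116]
```

>>> arm_command:
  plan:
    - [[0,-0.0038,0.001,-1,-0.6,0.7,0.07],[0.015,0,0,0,0,0,0.07],[0.015,0,0,0,0,0,0.07],[0,0,0,0,0,0,0.07],[0,0,0,0,0,0,0.07]]

```text
t: 22.83
tool_pos: [0.4914, -0.287, 0.1512]
tool_rot: [0.56, 1.473, -0.569]
contact_force: [0.8, 0.4, 1.1]
opening: 0.0703
```

```bash
python3 - <<'E'
from h import *
T0=tool();print(T0, rel(down((.4836,-.282,.080),48.4)))
E
```

```text
[[ 0.0188  0.6625  0.7488  0.4914]
 [-0.0129  0.749  -0.6624 -0.287 ]
 [-0.9997  0.0028  0.0226  0.1512]
 [ 0.      0.      0.      1.    ]] (array([ 71. ,  -1.6, -10.8]), array([ 0.1,  1.3, -0.2]))
```

>>> arm_command:
  plan:
    - [[0,-0.001,-0.005,0,0.6,0,0.07],[0,0,-0.004,0,0.5,0,0.07],[0,0,0,0,0,0,0.07],[0,0,0,0,0,0,0.07]]

```text
t: 23.17
tool_pos: [0.4856, -0.2829, 0.157]
tool_rot: [0.565, 1.486, -0.566]
contact_force: [0.2, 0.6, -0.3]
opening: 0.07
```

```bash
python3 - <<'E'
from h import *
T0=tool();print(rel(down((.4836,-.282,.080),48.4)),ctrl.get_obs()["dq"],ctrl.get_obs()["q"])
E
```

```text
(array([77. , -0.9, -2.8]), array([ 0.1,  0.5, -0.2])) [ 0.0016 -0.0144 -0.0072  0.0012  0.0097 -0.0017] [-0.6612 -0.0461  1.8386  0.0027  1.3396 -1.5086]
```

>>> arm_command:
  plan:
    - [[0,-0.001,-0.003,0,0.4,0,0.07],[0.012,0,0,0,0,0,0.065],[0.012,0,0,0,0,0,0.065],[0.006,0,0,0,0,0,0.065],[0,0,0,0,0,0,0.065],[0,0,0,0,0,0,0.065]]

```text
t: 23.67
tool_pos: [0.4823, -0.2812, 0.1238]
tool_rot: [0.568, 1.493, -0.564]
contact_force: [0.6, 0.2, 1.0]
opening: 0.0654
```

```bash
python3 - <<'E'
from h import *
T0=tool();print(rel(down((.4836,-.282,.080),48.4)))
E
```

```text
(array([43.8,  0.2,  1.4]), array([ 0.1,  0.1, -0.2]))
```

>>> arm_command:
  plan:
    - [[0.008,0,0.001,0,0,0,0.06],[0.008,0,0,0,0,0,0.06],[0.008,0,0,0,0,0,0.06],[0.004,0,0,0,0,0,0.06],[0,0,0,0,0,0,0.06],[0,0,0,0,0,0,0.06]]

```text
t: 24.17
tool_pos: [0.4826, -0.2815, 0.0913]
tool_rot: [0.569, 1.496, -0.564]
contact_force: [0.2, -0.6, 0.6]
opening: 0.06
```

```bash
python3 - <<'E'
from h import *
T0=tool();print(rel(down((.4836,-.282,.080),48.4)))
get_image("wrist");T=cam("wrist")
for t in ["pin","pin_head"]:
    for d in mark_of("wrist",t)[:1]: print(t,round(d["conf"],2),w(T,d["at"]),np.round(1000*w(np.linalg.inv(T0),w(T,d["at"])),1))
E
```

```text
(array([11.3,  0.2,  1.1]), array([ 0.1, -0.1, -0.2]))
pin_head 0.95 [ 0.4817 -0.2838  0.0982] [-6.9 -2.3  0.9]
```

>>> arm_command:
  plan:
    - [[0.005,0,0.0006,0,0,0,0.06],[0.005,0,0,0,0,0,0.06],[0.001,0,0,0,0,0,0.06],[0,0,0,0,0,0,0.045],[0,0,0,0,0,0,0.04],[0,0,0,0,0,0,0.035],[0,0,0,0,0,0,0.03],[0,0,0,0,0,0,0.022],[0,0,0,0,0,0,0.022],[0,0,0,0,0,0,0.022],[0,0,0,0,0,0,0.022]]
  squeeze: 80

```text
t: 25.23
tool_pos: [0.4844, -0.283, 0.0818]
tool_rot: [0.567, 1.491, -0.565]
contact_force: [0.1, 0.6, -0.1]
opening: 0.0306
```

```bash
python3 - <<'E'
from h import *
T0=tool();print(rel(down((.4836,-.282,.080),48.4)),ctrl.get_obs()["contact_force"],ctrl.get_obs()["opening"])
E
```

```text
(array([ 1.7,  0.2, -1.3]), array([ 0.1,  0.2, -0.2])) [ 0.0761  0.5586 -0.1121] 0.030590095187262904
```

>>> arm_command:
  plan:
    - [[-0.006,0,0,0,0,0,0.022],[-0.008,0,0,0,0,0,0.022],[-0.01,0,0,0,0,0,0.022],[-0.01,0,0,0,0,0,0.022],[0,0,0,0,0,0,0.022],[0,0,0,0,0,0,0.022]]

```text
t: 25.73
tool_pos: [0.4846, -0.2832, 0.1189]
tool_rot: [0.567, 1.489, -0.565]
contact_force: [0.4, 0.1, -2.4]
opening: 0.031
```

```bash
python3 - <<'E'
from h import *
T0=tool();print(rel(down((.4836,-.282,.22),48.4)),ctrl.get_obs()["contact_force"],ctrl.get_obs()["opening"])
E
```

```text
(array([-101.1,    0.6,   -0.9]), array([ 0.1,  0.3, -0.2])) [ 0.364   0.108  -2.3654] 0.030963634563259224
```

>>> arm_command:
  plan:
    - [[-0.012,0,0,0,0,0,0.022],[-0.015,0,0,0,0,0,0.022],[-0.015,0,0,0,0,0,0.022],[-0.015,0,0,0,0,0,0.022],[-0.015,0,0,0,0,0,0.022],[-0.015,0,0,0,0,0,0.022],[-0.012,0,0,0,0,0,0.022],[0,0,0,0,0,0,0.022],[0,0,0,0,0,0,0.022]]

```text
t: 26.48
tool_pos: [0.4812, -0.2808, 0.2258]
tool_rot: [0.569, 1.497, -0.563]
contact_force: [-0.5, -0.2, -2.3]
opening: 0.0305
```

```bash
python3 - <<'E'
from h import *
T0=tool();print(T0,rel(down((.598,.0032,.22),48.4)),rel(down((.598,.0032,.22),79.7)),ctrl.get_obs()["opening"])
Ti=np.linalg.inv(T0)
for n in ("scene","side"):
    T=cam(n)
    for k in range(2):
        cv2.imwrite(f"pics/{n}_pinup{k}.png",get_image(n)[:,:,::-1])
        for t in ["pin","pin_head"]:
            for d in mark_of(n,t)[:1]: print(n,t,round(d["conf"],2),w(T,d["at"]),np.round(1000*w(Ti,w(T,d["at"])),1))
E
```

```text
[[-0.0003  0.6621  0.7494  0.4812]
 [ 0.0043  0.7494 -0.6621 -0.2808]
 [-1.      0.003  -0.0031  0.2258]
 [ 0.      0.      0.      1.    ]] (array([   7. ,  290.1, -100.5]), array([ 0.1, -0.2, -0.2])) (array([   7. ,  290.1, -100.5]), array([-31.2,  -0.1,  -0.2])) 0.030482655076871822
scene pin 0.7 [ 0.479  -0.281   0.1543] [71.5 -1.9 -1.3]
scene pin_head 0.74 [ 0.4821 -0.2773  0.2443] [-18.5   3.2  -1.7]
scene pin 0.58 [ 0.4758 -0.2806  0.1537] [72.1 -3.6 -3.9]
scene pin_head 0.72 [ 0.4789 -0.2776  0.2467] [-20.9   0.9  -4. ]
side pin 0.79 [ 0.4757 -0.2824  0.1489] [76.9 -5.1 -2.8]
side pin_head 0.86 [ 0.4766 -0.2841  0.2448] [-19.1  -5.5  -1.3]
side pin 0.74 [ 0.4778 -0.2863  0.1472] [78.5 -6.6  1.3]
side pin_head 0.82 [ 0.4795 -0.2866  0.2432] [-17.5  -5.5   2.5]
```

>>> arm_command:
  plan:
    - [[0,0.01,-0.0035,0,0,0,0.022],[0,0.018,-0.006,0,0,0,0.022],[0,0.022,-0.0075,0,0,0,0.022],[0,0.022,-0.0075,0,0,0,0.022],[0,0.022,-0.0075,0,0,0,0.022],[0,0.022,-0.0075,0,0,0,0.022],[0,0.022,-0.0075,0,0,0,0.022],[0,0.022,-0.0075,0,0,0,0.022],[0,0.022,-0.0075,0,0,0,0.022],[0,0.022,-0.0075,0,0,0,0.022],[0,0.022,-0.0075,0,0,0,0.022],[0,0.022,-0.0075,0,0,0,0.022],[0,0.022,-0.0075,0,0,0,0.022],[0,0.016,-0.0075,0,0,0,0.022],[0,0,0,0,0,0,0.022],[0,0,0,0,0,0,0.022]]

```text
t: 28.42
tool_pos: [0.6019, 0.0237, 0.227]
tool_rot: [0.573, 1.499, -0.558]
contact_force: [-0.4, -0.7, -2.1]
opening: 0.0311
```

```bash
python3 - <<'E'
from h import *
T0=tool();print(T0,rel(down((.598,.0032,.20),48.4)),ctrl.get_obs()["opening"])
E
```

```text
[[ 0.0007  0.6615  0.7499  0.6019]
 [ 0.0097  0.7499 -0.6615  0.0237]
 [-1.      0.0077 -0.0059  0.227 ]
 [ 0.      0.      0.      1.    ]] (array([ 26.8, -18.2,  10.8]), array([ 0.2, -0.3, -0.4])) 0.031095958085266277
```

>>> arm_command:
  plan:
    - [[0,-0.009,0.005,0,-0.3,-0.4,0.022],[0,-0.008,0.005,0,0,0,0.022],[0.008,0,0,0,0,0,0.022],[0.008,0,0,0,0,0,0.022],[0.006,0,0,0,0,0,0.022],[0,0,0,0,0,0,0.022],[0,0,0,0,0,0,0.022]]

```text
t: 29.0
tool_pos: [0.596, -0.0014, 0.2017]
tool_rot: [0.569, 1.496, -0.571]
contact_force: [-0.6, 0.7, -1.7]
opening: 0.0307
```

```bash
cat > pin.py <<'E'
from h import *
T0=tool();print(T0,rel(down((.598,.0032,.161),48.4)),ctrl.get_obs()["opening"],ctrl.get_obs()["t"])
B=[];Q=[]
for n in ("scene","side"):
    T=cam(n); D={}
    for k in range(3):
        cv2.imwrite(f"pics/{n}_fin.png",get_image(n)[:,:,::-1])
        for t in ["pin","pin_head","bush_top","bush"]:
            for d in mark_of(n,t):
                p=w(T,d["at"])
                if np.hypot(p[0]-.598,p[1]-.003)<.03: D.setdefault(t,[]).append(p)
    for t in D: print(n,t,len(D[t]),np.mean(D[t],0))
E
python3 pin.py
```

```text
[[-0.0019  0.6656  0.7463  0.596 ]
 [-0.0009  0.7463 -0.6656 -0.0014]
 [-1.     -0.002  -0.0009  0.2017]
 [ 0.      0.      0.      1.    ]] (array([40.7,  4.9, -1.5]), array([-0.1, -0. ,  0.1])) 0.030680173987185994 29.0
scene pin 3 [ 0.5932 -0.0015  0.1308]
scene pin_head 4 [0.5959 0.0023 0.1999]
scene bush_top 3 [0.5958 0.0037 0.0792]
scene bush 3 [0.5996 0.0025 0.0298]
side pin 3 [ 0.5944 -0.0037  0.1276]
side pin_head 5 [ 0.5954 -0.0026  0.174 ]
side bush_top 4 [0.5978 0.0025 0.0659]
side bush 3 [ 0.5968 -0.0001  0.0289]
```

>>> arm_command:
  plan:
    - [[0,0.005,-0.0004,0,0,0,0.022],[0.008,0,0,0,0,0,0.022],[0.008,0,0,0,0,0,0.022],[0.008,0,0,0,0,0,0.022],[0.004,0,0,0,0,0,0.022],[0,0,0,0,0,0,0.022],[0,0,0,0,0,0,0.022]]

```text
t: 31.08
tool_pos: [0.599, 0.0037, 0.1701]
tool_rot: [0.568, 1.497, -0.57]
contact_force: [-0.3, 0.4, -1.7]
opening: 0.031
```

```bash
python3 pin.py; python3 - <<'E'
from cfit import *
T0=tool();t=w(T0,(0,0,-.0013))
for n in ("scene","side"):
    g=load(n+"_fin")
    print(n,"bush top",*grid([(n,g,.079,.017),(n,g,.079,.013)],(.598,.003),0)[:2])
    print(n,"nose",*grid([(n,g,t[2]-.0718,.005),(n,g,t[2]-.0618,.009)],t[:2],0)[:2])
E
```

```text
[[-0.003   0.6647  0.7471  0.599 ]
 [-0.0008  0.7471 -0.6648  0.0037]
 [-1.     -0.0026 -0.0017  0.1701]
 [ 0.      0.      0.      1.    ]] (array([ 9.1, -1. , -0.5]), array([-0.1, -0.1,  0.1])) 0.031002740093861454 31.0833
scene pin 4 [0.5963 0.0048 0.1232]
scene pin_head 4 [0.5982 0.0051 0.1679]
scene bush_top 3 [0.5984 0.0028 0.0786]
scene bush 3 [0.6006 0.0054 0.0521]
side pin 3 [0.5962 0.001  0.0961]
side pin_head 3 [ 0.5989 -0.002   0.1896]
side bush_top 3 [0.5957 0.0026 0.0765]
side bush 3 [0.597  0.001  0.0277]
scene bush top [46.7229  0.5955  0.0015] [0.5957 0.0014]
scene nose [36.2944  0.6056  0.008 ] [0.6014 0.0015]
side bush top [40.8437  0.5975  0.003 ] [0.5978 0.003 ]
side nose [17.5845  0.5976  0.0055] [0.5975 0.0054]
```

>>> arm_command:
  plan:
    - [[0.003,-0.0005,0,0,0,0,0.022],[0.003,0,0,0,0,0,0.022],[0.002,0,0,0,0,0,0.022],[0,0,0,0,0,0,0.022],[0,0,0,0,0,0,0.022],[0,0,0,0,0,0,0.022]]

```text
t: 33.08
tool_pos: [0.5988, 0.0032, 0.1616]
tool_rot: [0.568, 1.497, -0.57]
contact_force: [0.5, 0.9, -1.9]
opening: 0.0306
```

```bash
python3 pin.py; python3 - <<'E'
from h import *
out=[]
for n in ("scene","side"):
    im=cv2.imread(f"pics/{n}_fin.png"); u,v=map(int,proj(n,(.597,.003,.09),cam(n)))
    C=im[v-50:v+40,u-33:u+33]; C=((C/255.)**.6*255).astype(np.uint8)
    C=cv2.resize(C,(396,540),interpolation=cv2.INTER_CUBIC)
    T0=tool()
    for X,r,col in (((.0718,0,-.0013),.005,(0,0,255)),((.0618,0,-.0013),.009,(0,0,255)),((-.0082,0,-.0013),.009,(0,0,255))):
        c=w(T0,X)
        for a in np.arange(0,6.28,.05):
            p,q=proj(n,c+[r*np.cos(a),r*np.sin(a),0],cam(n)); cv2.circle(C,(int((p-u+33.5)*6),int((q-v+50.5)*6)),1,col,-1)
    for z,r in ((.079,.017),(.079,.013)):
        for a in np.arange(0,6.28,.05):
            p,q=proj(n,np.array([.5975+r*np.cos(a),.003+r*np.sin(a),z]),cam(n)); cv2.circle(C,(int((p-u+33.5)*6),int((q-v+50.5)*6)),0,(0,255,0),-1)
    out.append(C)
cv2.imwrite("pics/fin.png",np.hstack(out))
E
```

```text
[[-0.0023  0.6648  0.747   0.5988]
 [-0.0009  0.747  -0.6648  0.0032]
 [-1.     -0.0022 -0.0011  0.1616]
 [ 0.      0.      0.      1.    ]] (array([ 0.6, -0.5, -0.6]), array([-0.1, -0.1,  0.1])) 0.030628898961552395 33.0833
scene pin 4 [0.5967 0.0029 0.0789]
scene pin_head 4 [0.5994 0.0065 0.1446]
scene bush_top 3 [0.5991 0.0041 0.077 ]
scene bush 3 [0.6009 0.0064 0.0215]
side pin 3 [0.5973 0.001  0.0874]
side pin_head 4 [ 0.5975 -0.0024  0.1596]
side bush_top 3 [0.5984 0.0031 0.0786]
side bush 3 [0.5989 0.0004 0.0275]
```

View pics/fin.png

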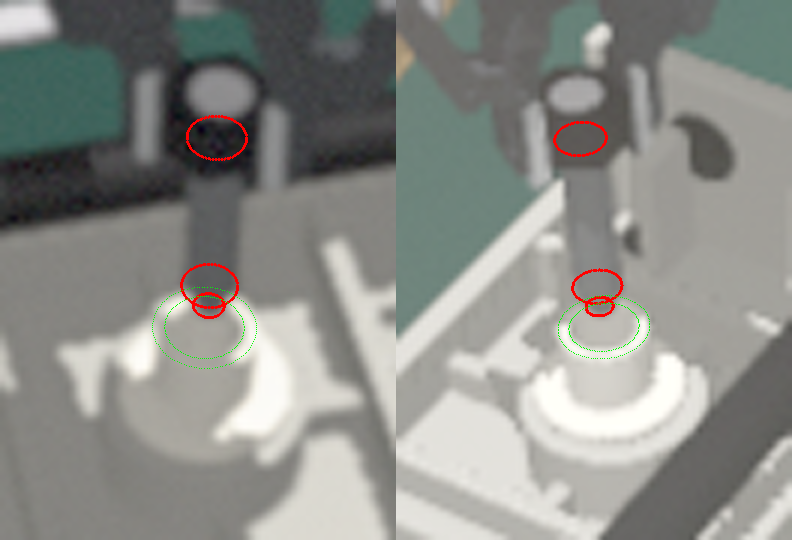

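```bash
python3 - <<'E'
from h import *
o=ctrl.get_obs(); print(o["tool_pos"],o["opening"],o["dq"],o["contact_force"]); print(finish_job())
E
```

```text
[0.599  0.0032 0.1619] 0.030429063056508575 [ 0.0002 -0.0019  0.0005  0.0002  0.0011 -0.0005] [-0.0855  0.3466 -1.3266]
the job is handed in; nothing more can be done
None
```

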